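Scan and box the repaired cartridges

TASK

Book the repaired game cartridges in: take the barcode scanner from its cradle and read each cartridge's label in order of size, smallest first, aiming the beam squarely across the bars from 5 to 12 cm away and holding it steady there for two seconds. Lay the scanner back in its cradle the way it was, put every cartridge in the pine box and shut its lid fully (the hook stays undone). Squeeze the brittle cartridges only gently, and keep the robot off the other things on the desk.

Things in the scene. Friction and masses are not known exactly. Their poses are not given: they have to be found in the camera images.
- cart1: smallest of four sizes of grey game cartridge, 36 mm long (own x), 30 mm wide (own y), 12 mm thick, lying flat with its paper barcode label up; may be absent. Origin: centre of its underside, z up. The bars run along its x; a scan line along its y crosses them. Brittle: both fingers together may press at most 70 N, so squeeze with 25 N or less a finger
- cart1_label (a point): centre of the barcode label, on the top face of cart1, 12 mm above its underside
- cart2: second smallest of four sizes of grey game cartridge, 50 mm long (own x), 35 mm wide (own y), 12 mm thick, lying flat with its paper barcode label up; may be absent. Origin: centre of its underside, z up. The bars run along its x; a scan line along its y crosses them. Brittle: both fingers together may press at most 70 N, so squeeze with 25 N or less a finger
- cart2_label (a point): centre of the barcode label, on the top face of cart2, 12 mm above its underside
- cart3: second largest of four sizes of grey game cartridge, 64 mm long (own x), 40 mm wide (own y), 14 mm thick, lying flat with its paper barcode label up; may be absent. Origin: centre of its underside, z up. The bars run along its x; a scan line along its y crosses them. Brittle: both fingers together may press at most 70 N, so squeeze with 25 N or less a finger
- cart3_label (a point): centre of the barcode label, on the top face of cart3, 14 mm above its underside
- cart4: largest of four sizes of grey game cartridge, 80 mm long (own x), 46 mm wide (own y), 16 mm thick, lying flat with its paper barcode label up; may be absent. Origin: centre of its underside, z up. The bars run along its x; a scan line along its y crosses them. Brittle: both fingers together may press at most 70 N, so squeeze with 25 N or less a finger
- cart4_label (a point): centre of the barcode label, on the top face of cart4, 16 mm above its underside
- scanner: grey hand-held barcode scanner, 160 g: straight handle 140 mm long (own x), 30 mm wide (own y), 28 mm high, with a 64 mm wide head bent down at its front (+x) end. Origin at the centre of the handle, the place to grip it (across its width, from above). The head reaches 34 mm below the origin and 95 mm ahead of it
- scan_head: the scanner's window, fixed to the scanner; origin: window centre (81 mm ahead of the scanner's origin, 30 mm below). x = beam, forwards and 75 deg down from the handle; y = scan line (the scanner's y). Reads a label within 12 mm of the beam, 50-120 mm off, scan line across the bars within 0.4 rad either way round, beam within 0.8 rad of the label's normal, for 1.5 s on end
- cradle: black fixed scanner cradle: base plate 170 x 80 x 8 mm with two saddles, 54 mm wide, 16 mm thick, centred 60 mm behind and 32 mm ahead of its origin; seats 50 mm above the desk between cheeks 16 mm higher, 40 mm apart. The scanner lies along its x, head to +x; fingers fit between the saddles. Origin on the desk, z up
- cradle_rest (a point): where the scanner's origin is when it lies in the cradle: 64 mm above the desk
- box: open pine box, fixed, 130 mm deep (own x), 320 mm wide (own y), 60 mm high, walls and floor 6 mm thick. Origin at the centre of its underside on the desk; front with a small loose-hanging chrome hook (to be left alone) faces own -x
- lid (a joint): angle of the box's hinged pine lid (rad): 0 shut, 1.9 fully open; it starts standing open about 1.5 to 1.8 and stiffly stays where it is left. Panel 130 x 320 x 8 mm, hinged along the box's far (+x) upper edge; it shuts towards -x
- lid_hinge (a point): middle of the hinge line, on the underside of the lid, 60 mm above the desk
- lid_edge (a point): middle of the lid's free edge, on its outer face (the upper face when shut)
- controller_half: bystander: white controller half, 100 x 58 x 20 mm, origin under its centre
- joystick_knob: bystander: chrome joystick knob, 29 mm across, 31 mm high, origin under its centre
- power_brick: bystander: grey power supply brick, 65 x 120 x 34 mm, origin under its centre
- cart_spine: bystander: yellow plastic cartridge spine, 20 x 105 x 14 mm, origin under its centre
- screwdriver: bystander: screwdriver lying on the desk, 170 mm long, along own x
- screw_jar: bystander: glass jar with a steel cap, 52 mm across, 60 mm high, origin under its centre
Not all that is in view belongs to the job. What is shaped like the scanner but pink is not meant.

How it is judged (in metres and radians):
On the way, in this order (a step that is already met when the one before it is completed fails the run):
1. the smallest cartridge, if there, is scanned: label within 12 mm of the beam, 50-120 mm off, bars crossed within 0.4 rad, beam within 0.8 rad of its normal, for 1.5 s on end (x of cart1_label in the frame of scan_head between 0.05 and 0.12 m and y of cart1_label in the frame of scan_head between -0.012 and 0.012 m and z of cart1_label in the frame of scan_head between -0.012 and 0.012 m and angle between the y axis of scanner and the y axis of cart1, either way round below 0.4 rad and angle between the x axis of scan_head and the z axis of cart1, either way round below 0.8 rad), for 1.5 s.
2. the second smallest cartridge, if there, is scanned: label within 12 mm of the beam, 50-120 mm off, bars crossed within 0.4 rad, beam within 0.8 rad of its normal, for 1.5 s on end (x of cart2_label in the frame of scan_head between 0.05 and 0.12 m and y of cart2_label in the frame of scan_head between -0.012 and 0.012 m and z of cart2_label in the frame of scan_head between -0.012 and 0.012 m and angle between the y axis of scanner and the y axis of cart2, either way round below 0.4 rad and angle between the x axis of scan_head and the z axis of cart2, either way round below 0.8 rad), for 1.5 s.
3. the second largest cartridge, if there, is scanned: label within 12 mm of the beam, 50-120 mm off, bars crossed within 0.4 rad, beam within 0.8 rad of its normal, for 1.5 s on end (x of cart3_label in the frame of scan_head between 0.05 and 0.12 m and y of cart3_label in the frame of scan_head between -0.012 and 0.012 m and z of cart3_label in the frame of scan_head between -0.012 and 0.012 m and angle between the y axis of scanner and the y axis of cart3, either way round below 0.4 rad and angle between the x axis of scan_head and the z axis of cart3, either way round below 0.8 rad), for 1.5 s.
4. the largest cartridge, if there, is scanned: label within 12 mm of the beam, 50-120 mm off, bars crossed within 0.4 rad, beam within 0.8 rad of its normal, for 1.5 s on end (x of cart4_label in the frame of scan_head between 0.05 and 0.12 m and y of cart4_label in the frame of scan_head between -0.012 and 0.012 m and z of cart4_label in the frame of scan_head between -0.012 and 0.012 m and angle between the y axis of scanner and the y axis of cart4, either way round below 0.4 rad and angle between the x axis of scan_head and the z axis of cart4, either way round below 0.8 rad), for 1.5 s.
At the end, for the whole second after the job is handed in: every cartridge present lies at rest inside the pine box, the lid is shut (under 0.06 rad), the scanner rests in its cradle head forward, within 20 mm of its place and level within 0.15 rad (x of cart1 in the frame of box between -0.065 and 0.065 m and y of cart1 in the frame of box between -0.16 and 0.16 m and z of cart1 in the frame of box between -0.005 and 0.055 m and linear speed of each of cart1, cart2, cart3, cart4 below 0.03 m/s and x of cart2 in the frame of box between -0.065 and 0.065 m and y of cart2 in the frame of box between -0.16 and 0.16 m and z of cart2 in the frame of box between -0.005 and 0.055 m and x of cart3 in the frame of box between -0.065 and 0.065 m and y of cart3 in the frame of box between -0.16 and 0.16 m and z of cart3 in the frame of box between -0.005 and 0.055 m and x of cart4 in the frame of box between -0.065 and 0.065 m and y of cart4 in the frame of box between -0.16 and 0.16 m and z of cart4 in the frame of box between -0.005 and 0.055 m and value of joint lid below 0.06 rad and distance between scanner and cradle_rest below 0.02 m and angle between scanner's own z axis and vertical below 0.15 rad and angle between the x axis of scanner and the x axis of cradle, either way round below 0.2 rad and x of scan_head in the frame of cradle above 0.05 m and linear speed of scanner below 0.02 m/s); the robot touches nothing.
It fails at once if the fingers press on a cartridge with more than 70 N in all (contact force between the fingers and cart1 above 70 N or contact force between the fingers and cart2 above 70 N or contact force between the fingers and cart3 above 70 N or contact force between the fingers and cart4 above 70 N).
It fails at once if the robot presses on a bystander with more than 4 N (contact force between any of the fingers, the arm and controller_half above 4 N or contact force between any of the fingers, the arm and joystick_knob above 4 N or contact force between any of the fingers, the arm and power_brick above 4 N or contact force between any of the fingers, the arm and cart_spine above 4 N or contact force between any of the fingers, the arm and screwdriver above 4 N or contact force between any of the fingers, the arm and screw_jar above 4 N).
Of cart1, cart2, cart3, cart4 only 3 to 4 are there at a start; the rules pass over those that are not, and their reading is None.
At some moment in a run one of cart1, cart2, cart3, cart4 may be knocked a few centimetres aside while the robot is not near it.
It also fails if it takes over 210 s, if anything falls off the work surface, if the arm or the gripper's body presses on something with over 40 N, if the wrist force passes 120 N, or if a joint passes its speed limit or range.

ROBOT

A 6-joint arm with a two-finger parallel gripper is mounted at the origin on the work surface. World frame = base frame: x ahead of the robot, y to its left, z up, the work surface at z = 0. Lengths are in mm, angles in degrees, forces in N, time in s.
With the tool pointing down it reaches from about 375 to 825 mm from the base axis. Payload 5.5 kg.
Tool frame: the origin (TCP) lies between the finger pads; the fingertips stand ahead of it and the grasp point (between the pads) lies 5 mm behind it (bot.tcp_to_tips is the z of the fingertips in the tool frame, in mm); z points along the fingers, y is the line along which they close (so a half turn about z gives the same grasp; the last joint's range is limited). The gripper opens to 85 mm and grips with 20 to 120 N. Pads are 22 mm wide; open, the fingers measure 114 mm over their backs; the gripper's body (76 mm by 85 mm) begins 54 mm behind the grasp point. The pads swing forward as they close: fully open they stand 13 mm farther back than shut.
Start: joints at [67.666, 17.962, -2.699, 69.339, 0, 90], TCP at [227.998, 554.988, 245.299] pointing down, gripper open.
Joint ranges: [-152.73, 152.73], [-39.44, 99.34], [-58.76, 71.6], [-118.89, 123.64], [-81.53, 83.1], [-180, 180]. Speed limits (degrees/s): [136.94, 136.94, 172.46, 180, 180, 180].

INTERFACE

Orientations are given as a 3x3 rotation matrix whose columns are the frame's x, y, z axes.
In Python, from bench import monitor, imaging, bot gives the robot as it stands.
- The arm moves only by the shell command python3 -m handwheel 'ROWS' [FORCE]. ROWS is JSON, a list of rows, each a list of 3 entries, a list of its own where there are three numbers: the finger opening in mm, from 0 to 85.4, then the shift along the tool's x, y, z in units of 40 mm (1.0 is 40 mm), then the turn, a rotation vector about the tool's x, y, z in units of 6 degrees (1.0 is 6 degrees). A call has 1 to 12 rows; each row is the pose to reach, as a shift and turn from the pose commanded when the call began, along the tool's axes at that moment; what a row does not reach only later rows make up. A row lasts 1/12 s, in which the tool goes at most 41.7 mm and 7.16 degrees, less where a joint would pass 70% of its speed; a pose out of reach is approached as far as the arm can. A call with a gripper value outside its range is refused whole. The fingers move at their own pace and stop on an object; FORCE is the grip in N (left out, the last holds). Time passes only in rows, so rows that repeat a pose let the fingers close. It gives the time, the measured TCP pose, the force, the opening and the grip force at its end, in the units of the state.
- monitor.read_state(): the state, without advancing time (a new reading comes with each control period).
- imaging.grab_frame(name): name is "side" or "top"; returns a dict with "img" (400x640x3 uint8, red, green, blue), "range_z" (400x640 float32, mm along the optical axis (not along the pixel's ray), 0 where there is no reading), "intrinsics" (3x3 intrinsics, pixels), "eye" and "attitude" of the camera in the world. Camera axes: x right, y down, z forward; pixel columns grow to the right and rows downward; lengths in mm; the calibration is good to about 2 mm. A picture is of the moment at which its call begins.
- bot.hand_in(): hands the job in; it is judged then, once.
The state is a dict: "t": time; "joint_positions": joint angles; "dq": joint speeds; "joint_efforts": joint torques, N m; "tcp_pos": TCP position; "eef_rot": TCP orientation; "wrist_force": force on the tool from outside, world axes, zero at the start; "wrist_torque": the same for the moment, N m; "gripper_width": finger opening in mm; "gripper_force": force on a finger pad.
Only numpy, scipy, OpenCV 4.12 (cv2) and the standard library are available. Lean on these libraries where they do the work, as an engineer would, in place of code of your own. Each camera call takes 0.05 s, during which the arm holds its last target. There are 200 camera calls.

## Working session

There is one attempt and no reset: what is moved stays moved. The work goes in short steps, Python scripts to look and compute and a shell command to move; the robot and the scene stay as the last step left them, time stands still between calls to the robot, and variables do not carry over. Pictures are saved under pics/ and viewed, at most 14 in all, crops included, and the job is handed in when it is done.

```bash
ls; mkdir -p pics; python3 - <<'E'
from bench import monitor, imaging, bot
import cv2,numpy as np
s=monitor.read_state();print(s['t'],s['tcp_pos'],s['eef_rot'],bot.tcp_to_tips)
for n in("side","top"):
    f=imaging.grab_frame(n);cv2.imwrite(f'pics/{n}0.png',f['img'][:,:,::-1]);print(n,f['intrinsics'],f['eye'],f['attitude']);np.savez(f'{n}0.npz',**f)
E
```

```text
pics
0.0 [227.7884495  554.47842778 244.44211819] [[-9.24996492e-01  3.79975092e-01 -6.47777728e-04]
 [ 3.79975645e-01  9.24995144e-01 -1.57887400e-03]
 [-7.41541203e-07 -1.70659267e-03 -9.99998544e-01]] 14.0
side [[519.39867038   0.         315.09504862]
 [  0.         519.39867038 199.35421104]
 [  0.           0.           1.        ]] [  160.89147673 -1102.60544571   929.77630554] [[ 0.9309824  -0.22754634  0.2854723 ]
 [-0.36506213 -0.57773359  0.73003667]
 [-0.00119023 -0.78386642 -0.62092836]]
top [[425.26821192   0.         314.6597194 ]
 [  0.         425.26821192 201.63885421]
 [  0.           0.           1.        ]] [ 352.31817353  -78.7671336  1261.63301074] [[-0.01263045 -0.98669012  0.16212056]
 [-0.99991893  0.01220119 -0.00364313]
 [ 0.00161658 -0.16215343 -0.98676423]]
```

View pics/top0.png

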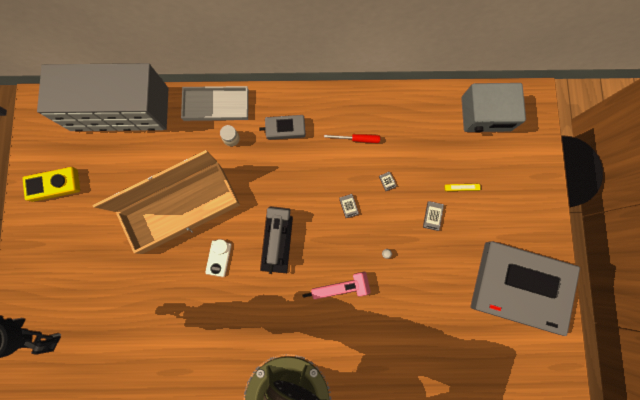

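View pics/side0.png

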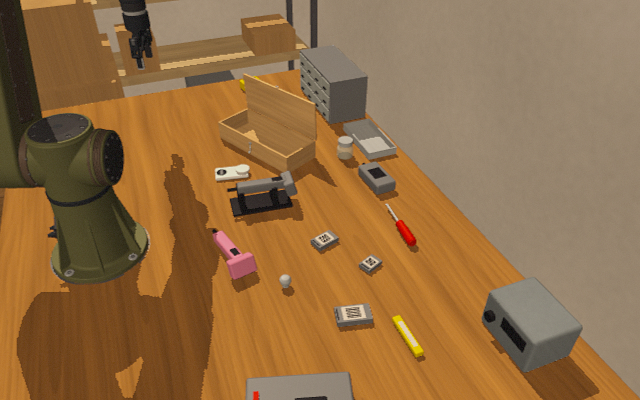

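The top view shows the grey scanner in its black cradle at (277,240). The pink look-alike at (340,287) is not the one meant. There are three cartridges, at (388,181), (349,206) and (433,215). The box is at (178,205) with its lid standing open. The bystanders are the white controller (218,258), knob (388,254), spine (463,187), screwdriver (355,138), jar (230,135) and brick (285,127).

```bash
cat > h.py <<'E'
import numpy as np,cv2
from bench import monitor,imaging,bot
def cloud(f):
    K=f['intrinsics'];d=f['range_z'];v,u=np.mgrid[0:400,0:640]
    p=np.stack([(u-K[0,2])/K[0,0]*d,(v-K[1,2])/K[1,1]*d,d],-1)@f['attitude'].T+f['eye']
    p[d<=0]=np.nan
    return p
def proj(f,P):
    c=(np.asarray(P,float)-f['eye'])@f['attitude'];c=c@f['intrinsics'].T;return c[...,:2]/c[...,2:]
def rect(P):
    (c,s,a)=cv2.minAreaRect(P[:,:2].astype(np.float32))
    if s[0]<s[1]: s=s[::-1];a+=90
    return np.round(c,1),np.round(s,1),round((a+90)%180-90,1)
def blobs(f,lo=6,hi=80,xr=(250,760),yr=(-420,420),mn=20):
    p=cloud(f);z=p[...,2]
    m=((z>lo)&(z<hi)&(p[...,0]>xr[0])&(p[...,0]<xr[1])&(p[...,1]>yr[0])&(p[...,1]<yr[1])).astype(np.uint8)
    n,l,st,ce=cv2.connectedComponentsWithStats(m,connectivity=4)
    for i in range(1,n):
        if st[i,4]<mn: continue
        P=p[l==i];zt=np.percentile(P[:,2],90);T=P[P[:,2]>zt-5]
        print(np.round(ce[i]),st[i,4],'ztop %.1f'%zt,*rect(T),'mean',np.round(T.mean(0),1))
def loc(n): return dict(np.load(n+'.npz'))
E
python3 - <<'E'
from h import *
for n in('top0','side0'):
    f=loc(n);print(n);blobs(f,lo=7)
    p=cloud(f);print('desk',np.round(p[215,400] if n=='top0' else p[300,300],1))
f=loc('top0')
g=loc('side0')
a=cv2.resize(f['img'][165:245,330:460,::-1],None,fx=5,fy=5,interpolation=2)
b=cv2.resize(f['img'][195:305,240:375,::-1],None,fx=4,fy=4,interpolation=2)
c=np.zeros((560,800,3),np.uint8);c[:400,:650]=a
cv2.imwrite('pics/carts.png',a);cv2.imwrite('pics/scn.png',b)
E
```

```text
top0
[229. 138.] 198 ztop 61.5 [747.9 171.3] [44.3 22.9] 86.3 mean [750.  171.3  60. ]
[280. 136.] 115 ztop 32.6 [757.1  14.1] [93.5  6.2] -89.7 mean [757.5  24.5  31.3]
[362. 138.] 251 ztop 26.4 [ 749.3 -229.4] [103.2  19.4] 89.4 mean [ 750.7 -242.    24.6]
[187. 202.] 1742 ztop 63.3 [543.  308.4] [308.9 133. ] -63.6 mean [567.4 286.4  63.6]
[387. 181.] 186 ztop 15.3 [ 618.8 -301.6] [49.3 34.3] 23.7 mean [ 619.9 -301.    13.2]
[178. 197.] 22 ztop 9.5 [578.4 325.7] [25.3 12. ] -29.0 mean [578.  326.3   8.6]
[348. 205.] 292 ztop 16.9 [ 545.1 -183.4] [63.5 39.5] 17.3 mean [ 545.9 -182.9   14.6]
[191. 201.] 20 ztop 10.5 [563.3 284.4] [25.7  9.1] 75.6 mean [563.6 285.7   8.6]
[172. 204.] 21 ztop 11.2 [558.2 341.9] [23.5 13. ] -51.8 mean [557.2 343.1   9.4]
[427. 218.] 101 ztop 18.1 [ 509.6 -416.9] [66.6 16.3] -13.0 mean [ 501.6 -413.9   16. ]
[276. 238.] 1167 ztop 78.5 [453.5  25. ] [154.1  61.7] -1.9 mean [459.4  29.3  76.9]
[218. 258.] 660 ztop 20.3 [400.4 200.8] [99.7 48.6] -9.4 mean [421.  197.3  19.3]
[386. 253.] 75 ztop 31.2 [ 402.7 -289.5] [22.8 19. ] -37.5 mean [ 402.3 -289.2   2
[... 309 characters left out ...]
ztop 20.6 [399.5 194.6] [100.8  43.7] -4.2 mean [422.8 191.6  19.5]
[365. 176.] 119 ztop 32.5 [756.4  10.6] [92.6  6.4] -89.6 mean [757.5  17.   31.6]
[405. 231.] 272 ztop 25.6 [ 749.2 -245.7] [86.2 21. ] 89.8 mean [ 749.6 -249.    24. ]
[235. 256.] 998 ztop 48.9 [ 313.6 -198.3] [62.7 62.5] 10.5 mean [ 315.1 -209.4   48. ]
[324. 239.] 300 ztop 16.4 [ 544.9 -187.5] [64.6 43. ] 15.5 mean [ 544.5 -188.5   14.3]
[371. 263.] 228 ztop 14.4 [ 619.7 -305.5] [52.2 36.1] 22.2 mean [ 619.  -306.5   12.4]
[285. 280.] 110 ztop 30.4 [ 402.  -294.3] [21.4 19.5] -16.8 mean [ 401.2 -294.3   29.1]
[342. 307.] 72 ztop 18.7 [ 499.1 -413. ] [48.3 13.8] -0.1 mean [ 495.3 -415.    16.7]
desk [ 419.1 -345.2   -1.3]
```

View pics/carts.png

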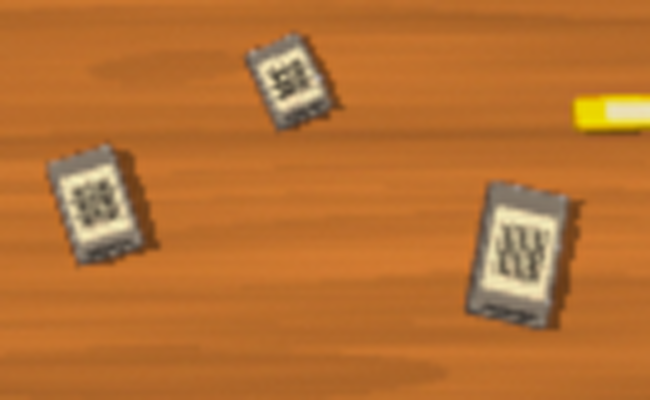

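View pics/scn.png

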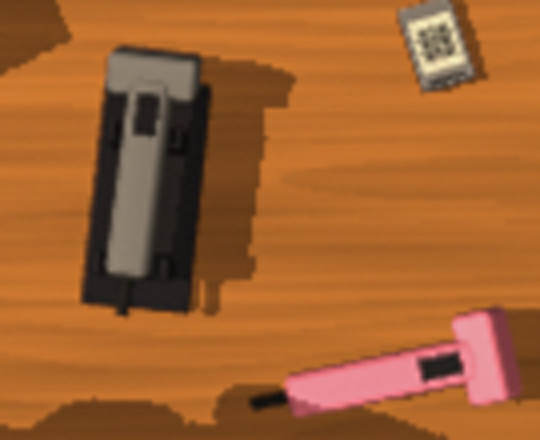

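The first crop shows three barcode cartridges with their sizes growing from the top one (cart2) to the right-hand one (cart4). The bars run along their long axes. The second crop shows the grey scanner lying in its black cradle with its head up-image (+x). It fits the description, and the pink one at (342,287) does not.

```bash
python3 - <<'E'
from h import *
for n in('top0','side0'):
    f=loc(n);p=cloud(f);print(n)
    def sel(x0,x1,y0,y1,z0,z1):
        m=(p[...,0]>x0)&(p[...,0]<x1)&(p[...,1]>y0)&(p[...,1]<y1)&(p[...,2]>z0)&(p[...,2]<z1);return p[m]
    print('c4',*rect(sel(440,560,-500,-370,10,25)),np.median(sel(470,530,-440,-400,10,25)[:,2]))
    S=sel(360,560,-30,80,70,95);print('scan all',*rect(S))
    for x0,x1 in((385,405),(405,425),(425,445),(445,465),(465,485),(485,500),(500,515),(515,530),(530,550)):
        q=sel(x0,x1,-20,80,68,95);
        if len(q): print(x0,len(q),np.round([q[:,1].min(),q[:,1].max(),np.median(q[:,2]),q[:,0].max()],1))
    q=sel(350,560,-30,80,70,95);print('x',q[:,0].min(),q[:,0].max())
    q=sel(350,560,-40,90,4,14);print('base',*rect(q))
    q=sel(350,560,-40,90,4,95);print('all',*rect(q))
    # box & lid
    B=sel(420,720,150,430,50,66);print('box rim',*rect(B))
    Fl=sel(420,720,150,430,3,9);print('floor',*rect(Fl),len(Fl))
    L=sel(420,800,150,480,75,260);
    if len(L)>50:
        c=L.mean(0);u,s,vt=np.linalg.svd(L-c,full_matrices=0);print('lid n',vt[2],'c',c,len(L),'zmax',L[:,2].max(),L[L[:,2]>L[:,2].max()-8].mean(0))
E
```

```text
top0
c4 [ 512.5 -432.8] [80.5 47.6] -15.0 15.382310581655702
scan all [449.5  32.5] [167.1  63.6] -8.5
385 91 [ 23.   62.3  77.  404.6]
405 78 [ 20.4  51.4  76.6 424.2]
425 75 [ 17.5  48.3  77.  443.6]
445 76 [ 15.   45.9  76.8 464.9]
465 85 [ 12.   51.9  78.1 485. ]
485 62 [ -4.7  40.4  77.2 499.7]
500 108 [ -7.7  54.6  75.9 514.2]
515 116 [-10.4  54.5  78.6 529.9]
530 13 [ 12.4  51.5  74.2 534.3]
x 355.2738303360068 534.1716861404884
base [455.4  24.9] [207.2 126.8] 0.6
all [455.4  24.9] [207.2 126.8] 0.6
box rim [541.2 311.1] [315.7 133.8] -63.4
floor [570.1 290.4] [299.3 279.8] 0.2 2866
lid n [-0.08581553 -0.03934125 -0.99553401] c [646.05528782 360.824569   141.35433537] 2492 zmax 200.53477009140374 [587.67731951 354.14553311 194.10130294]
side0
c4 [ 512.1 -436. ] [81.2 50.5] -12.3 16.645304303882767
scan all [452.3  21.4] [156.1  65.4] -4.0
385 64 [ 15.5  48.9  77.  405. ]
405 63 [ 15.   44.2  76.8 424.5]
425 65 [ 11.1  41.9  77.  444.8]
445 61 [  8.7  40.3  76.7 464.7]
465 62 [ -4.   41.7  76.7 485. ]
485 48 [ -6.   33.8  77.6 499.7]
500 82 [-15.2  50.   76.9 514.8]
515 77 [-14.3  49.   78.9 529.6]
530 3 [ 30.2  44.4  78.4 531.9]
x 354.7187720421707 531.8952686012963
base [454.3  21. ] [205.3 106. ] -3.0
all [452.8  20.6] [204.8 106.7] -1.1
box rim [541.6 305.4] [319.4 146.3] -62.2
floor [570.1 290.5] [298.2 279.1] 0.1 761
lid n [-0.08611492 -0.04022476 -0.99547285] c [629.97216924 339.83775975 134.1802131 ] 2646 zmax 197.97900662711402 [602.23121966 322.72896876 191.43313542]
```

```bash
cat >> h.py <<'E'
def ray(f,uv,z):
    K=f['intrinsics'];d=f['attitude']@np.array([(uv[0]-K[0,2])/K[0,0],(uv[1]-K[1,2])/K[1,1],1]);return f['eye']+d*(z-f['eye'][2])/d[2]
def plan(pos,yang=None,R=None):
    """units for handwheel to bring TCP to pos, tool down, tool y at world angle yang (deg, mod 180 nearest)"""
    from scipy.spatial.transform import Rotation as Ro
    s=monitor.read_state();R0=s['eef_rot'];d=(np.array(pos)-s['tcp_pos'])@R0/40
    if R is None:
        best=None
        for k in(0,180):
            a=np.radians(yang+k);y=np.array([np.cos(a),np.sin(a),0]);z=np.array([0,0,-1.]);r=Ro.from_matrix(R0.T@np.stack([np.cross(y,z),y,z],1)).as_rotvec(True)/6
            print('shift',np.round(d,2),'turn',np.round(r,2))
    else: print('shift',np.round(d,2),'turn',np.round(Ro.from_matrix(R0.T@R).as_rotvec(True)/6,2))
    st()
def st():
    s=monitor.read_state();print('t %.2f'%s['t'],'tcp',np.round(s['tcp_pos'],1),'yang %.1f'%np.degrees(np.arctan2(s['eef_rot'][1,1],s['eef_rot'][0,1])),'tz',np.round(s['eef_rot'][:,2],3),'q',np.round(s['joint_positions'],1),'F',np.round(s['wrist_force'],1),'w %.1f gf %.1f'%(s['gripper_width'],s['gripper_force']))
E
python3 - <<'E'
from h import *
f=loc('top0')
for uv in((260.5,270.5),(288,273),(292.5,217)): print(uv,ray(f,uv,8).round(1))
for n in('top0','side0'):
    f=loc(n);p=cloud(f)
    m=(p[...,2]>74)&(p[...,2]<82)&(p[...,0]>330)&(p[...,0]<560)&(p[...,1]>-40)&(p[...,1]<90);P=p[m][:,:2]
    H=P[(P[:,0]>380)&(P[:,0]<450)];a=np.polyfit(H[:,0],H[:,1],1);th=np.arctan(a[0]);print(n,'yaw',np.degrees(th))
    u=np.array([np.cos(th),np.sin(th)]);v=np.array([-u[1],u[0]]);s=P@u;t=P@v
    print('s range',np.percentile(s,[0,1,99,100]).round(1))
    for b in np.arange(s.min(),s.max(),8):
        k=(s>=b)&(s<b+8);print(round(b),k.sum(),t[k].min().round(1),t[k].max().round(1))
    print(u,v)
    q=(p[...,2]>4)&(p[...,2]<13)&(p[...,0]>330)&(p[...,0]<560)&(p[...,1]>-40)&(p[...,1]<90);Q=p[q][:,:2];print('base s',np.percentile(Q@u,[0,1,99,100]).round(1),'t',np.percentile(Q@v,[0,1,99,100]).round(1))
plan([434,32,200],82.5)
E
```

```text
(260.5, 270.5) [357.2  76.7   8. ]
(288, 273) [349.   -3.2   8. ]
(292.5, 217) [512.9 -17.    8. ]
top0 yaw -8.088218536668734
s range [366.7 369.3 520.8 522.3]
367 23 64.9 103.8
375 29 78.9 105.5
383 27 78.5 106.3
391 27 79.4 107.1
399 27 79.6 106.0
407 28 79.0 106.9
415 27 80.3 105.8
423 27 78.5 105.8
431 25 79.2 104.8
439 26 80.0 106.5
447 25 81.0 107.0
455 25 80.1 107.7
463 27 81.6 106.6
471 27 79.7 108.4
479 28 80.5 106.8
487 22 73.5 122.0
495 44 65.9 125.0
503 56 64.2 123.9
511 56 65.0 125.6
519 18 65.8 116.7
[ 0.99005261 -0.14069766] [0.14069766 0.99005261]
base s [326.  342.5 540.  557.6] t [ 19.9  28.2 146.  166.2]
side0 yaw -8.15647962448332
s range [367.4 369.6 520.8 523. ]
367 19 73.5 99.3
375 19 73.4 103.5
383 22 71.2 102.0
391 17 78.8 102.4
399 19 76.6 101.7
407 19 75.6 103.6
415 21 74.4 100.7
423 18 77.8 104.1
431 20 73.5 102.3
439 19 74.9 102.0
447 17 79.3 105.3
455 19 76.1 103.4
463 15 74.9 98.3
471 16 75.3 102.3
479 15 79.4 101.4
487 23 64.7 118.8
495 33 60.0 119.1
503 40 60.0 117.7
511 36 59.7 123.0
519 9 68.0 115.8
[ 0.98988428 -0.14187708] [0.14187708 0.98988428]
base s [324.8 345.3 512.8 553.4] t [ 24.1  41.2 130.8 138. ]
shift [ -9.73 -10.12   1.13] turn [-0.01 -0.   -2.47]
shift [ -9.73 -10.12   1.13] turn [-0.000e+00  2.000e-02  2.753e+01]
t 0.10 tcp [227.8 554.5 244.5] yang 67.7 tz [-0.001 -0.001 -1.   ] q [67.7 18.  -2.7 69.3 -0.  90. ] F [-0.4  0.3  0.9] w 85.4 gf 0.0
```

```bash
python3 - <<'E'
from h import *
plan([440.6,29.3,150],81.9)
E
python3 -m handwheel '[[60,[-3,-3.4,0.8],[0,0,-0.8]],[60,[-6,-6.7,1.6],[0,0,-1.6]],[60,[-9.91,-10.05,2.36],[0,0,-2.37]],[60,[-9.91,-10.05,2.36],[0,0,-2.37]],[60,[-9.91,-10.05,2.36],[0,0,-2.37]],[60,[-9.91,-10.05,2.36],[0,0,-2.37]],[60,[-9.91,-10.05,2.36],[0,0,-2.37]],[60,[-9.91,-10.05,2.36],[0,0,-2.37]],[60,[-9.91,-10.05,2.36],[0,0,-2.37]],[60,[-9.91,-10.05,2.36],[0,0,-2.37]],[60,[-9.91,-10.05,2.36],[0,0,-2.37]],[60,[-9.91,-10.05,2.36],[0,0,-2.37]]]' 60
python3 -c "
from h import *
plan([440.6,29.3,59],81.9)"
```

```text
shift [ -9.91 -10.12   2.38] turn [-0.01 -0.   -2.37]
shift [ -9.91 -10.12   2.38] turn [-0.000e+00  2.000e-02  2.763e+01]
t 0.10 tcp [227.8 554.5 244.5] yang 67.7 tz [-0.001 -0.001 -1.   ] q [67.7 18.  -2.7 69.3 -0.  90. ] F [-0.4  0.3  0.9] w 85.4 gf 0.0
t: 1.1
tcp_pos: [414.3, 96.5, 162.4]
eef_rot: [[-0.99, 0.141, 0.0], [0.141, 0.99, 0.0], [-0.0, 0.0, -1.0]]
wrist_force: [0.9, 0.2, 1.1]
gripper_width: 59.9
gripper_force: 0.0
shift [-0.89 -1.57  2.59] turn [ 0.  0. -0.]
shift [-0.89 -1.57  2.59] turn [ 0. -0. 30.]
t 1.10 tcp [414.3  96.5 162.4] yang 81.9 tz [ 0.  0. -1.] q [ 13.1   2.4 -32.9  54.7   0.   21.2] F [0.9 0.2 1.1] w 59.9 gf 0.0
```

```bash
python3 -m handwheel '[[60,[-0.6,-1.5,0],[0,0,0]],[60,[-0.9,-1.56,0.3],[0,0,0]],[60,[-0.9,-1.56,0.3],[0,0,0]],[60,[-0.9,-1.56,0.3],[0,0,0]],[60,[-0.9,-1.56,0.3],[0,0,0]]]'
python3 -c "
from h import *
plan([440.6,29.3,59],81.9)
f=imaging.grab_frame('top')
cv2.imwrite('pics/a1.png',cv2.resize(f['img'][170:310,180:380,::-1],None,fx=4,fy=4))
p=cloud(f);g=imaging.grab_frame('side');q=cloud(g)
T=(440,29,130)
print(proj(f,T),proj(g,T))"
```

```text
t: 1.52
tcp_pos: [440.5, 31.7, 150.5]
eef_rot: [[-0.99, 0.142, -0.001], [0.142, 0.99, 0.0], [0.001, 0.0, -1.0]]
wrist_force: [-0.4, 1.1, 0.5]
gripper_width: 60.0
gripper_force: 0.0
shift [-0.01 -0.06  2.29] turn [ 0.   -0.01 -0.01]
shift [-0.01 -0.06  2.29] turn [-2.000e-02 -0.000e+00  2.999e+01]
t 1.52 tcp [440.5  31.7 150.5] yang 81.9 tz [-0.001  0.    -1.   ] q [  4.1   4.8 -32.   53.3   0.   12.3] F [-0.4  1.1  0.5] w 60.0 gf 0.0
[273.01787549 238.61715209] [258.68496474 165.88842773]
```

```bash
python3 -m handwheel '[[60,[0,-0.06,0.8],[0,0,0]],[60,[0,-0.06,1.5],[0,0,0]],[60,[0,-0.06,2.0],[0,0,0]],[60,[0,-0.06,2.29],[0,0,0]],[60,[0,-0.06,2.29],[0,0,0]],[60,[0,-0.06,2.29],[0,0,0]],[60,[0,-0.06,2.29],[0,0,0]]]'
python3 -c "
from h import *
st()
f=imaging.grab_frame('side')
cv2.imwrite('pics/a1.png',cv2.resize(f['img'][120:240,190:340,::-1],None,fx=5,fy=5))"
```

```text
t: 2.2
tcp_pos: [441.3, 30.0, 60.1]
eef_rot: [[-0.99, 0.14, 0.001], [0.14, 0.99, 0.0], [-0.001, 0.0, -1.0]]
wrist_force: [0.8, -0.9, 1.3]
gripper_width: 59.7
gripper_force: 0.0
t 2.20 tcp [441.3  30.   60.1] yang 82.0 tz [ 0.001  0.    -1.   ] q [  3.9  10.8 -38.7  40.4   0.   11.9] F [ 0.8 -0.9  1.3] w 59.7 gf 0.0
```

View pics/a1.png

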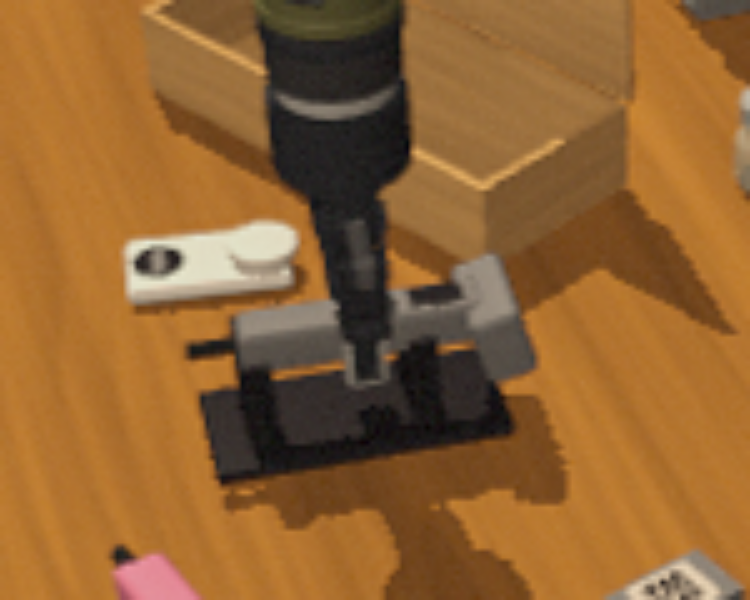

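The fingers straddle the handle between the two saddles, with the near finger at crop (368,375). I'll close and lift.

```bash
python3 -m handwheel '[[20,[0,0,0],[0,0,0]],[20,[0,0,0],[0,0,0]],[20,[0,0,0],[0,0,0]],[20,[0,0,0],[0,0,0]],[20,[0,0,0],[0,0,0]],[20,[0,0,0],[0,0,0]]]' 60
python3 -c "
from h import *
st()"
python3 -m handwheel '[[20,[0,0,-0.3],[0,0,0]],[20,[0,0,-0.8],[0,0,0]],[20,[0,0,-1.5],[0,0,0]],[20,[0,0,-2.0],[0,0,0]],[20,[0,0,-2.5],[0,0,0]],[20,[0,0,-2.5],[0,0,0]],[20,[0,0,-2.5],[0,0,0]]]' 60
python3 -c "
from h import *
st()
f=imaging.grab_frame('side');np.savez('s1.npz',**f);np.savez('t1.npz',**imaging.grab_frame('top'))
for n in('t1','s1'):
    print(n);blobs(loc(n),lo=7,hi=60,yr=(-490,-150),xr=(440,700))
cv2.imwrite('pics/a2.png',cv2.resize(f['img'][100:240,190:380,::-1],None,fx=4,fy=4))"
```

```text
t: 2.75
tcp_pos: [441.5, 29.5, 60.2]
eef_rot: [[-0.99, 0.141, 0.002], [0.141, 0.99, 0.001], [-0.002, 0.001, -1.0]]
wrist_force: [-1.4, 1.1, 6.1]
gripper_width: 29.2
gripper_force: 59.3
t 2.75 tcp [441.5  29.5  60.2] yang 81.9 tz [ 0.002  0.001 -1.   ] q [  3.8  10.8 -38.7  40.4   0.   11.9] F [-1.4  1.1  6.1] w 29.2 gf 59.3
t: 3.33
tcp_pos: [441.6, 29.3, 159.9]
eef_rot: [[-0.99, 0.141, 0.002], [0.141, 0.99, 0.0], [-0.002, 0.001, -1.0]]
wrist_force: [-0.2, 0.5, -1.7]
gripper_width: 29.2
gripper_force: 59.5
t 3.33 tcp [441.6  29.3 159.9] yang 81.9 tz [ 0.002  0.    -1.   ] q [  3.8   4.2 -31.2  54.4   0.   11.9] F [-0.2  0.5 -1.7] w 29.2 gf 59.5
t1
[387. 180.] 175 ztop 15.0 [ 618.9 -301.8] [50.1 34.2] 25.8 mean [ 620.3 -301.2   12.9]
[447. 187.] 41 ztop 14.7 [ 597.3 -481.2] [18.3 17.5] -2.7 mean [ 597.4 -481.7   12.8]
[348. 205.] 288 ztop 16.8 [ 545.3 -183.7] [63.8 40. ] 16.3 mean [ 545.2 -184.    14.7]
[433. 215.] 434 ztop 18.7 [ 512.2 -432.8] [79.9 46.8] -13.9 mean [ 512.6 -433.5   16.6]
s1
[324. 239.] 312 ztop 16.5 [ 545.6 -187.8] [66.4 43.5] 15.2 mean [ 544.  -188.3   14.5]
[370. 263.] 226 ztop 14.4 [ 619.8 -306. ] [51.2 35.1] 23.2 mean [ 618.8 -306.5   12.4]
[353. 314.] 685 ztop 18.6 [ 511.4 -437.2] [79.9 50.2] -14.0 mean [ 511.2 -437.4   16.5]
[397. 318.] 45 ztop 15.5 [ 597.2 -483. ] [18.7 15. ] -9.8 mean [ 596.4 -483.7   13.5]
```

View pics/a2.png

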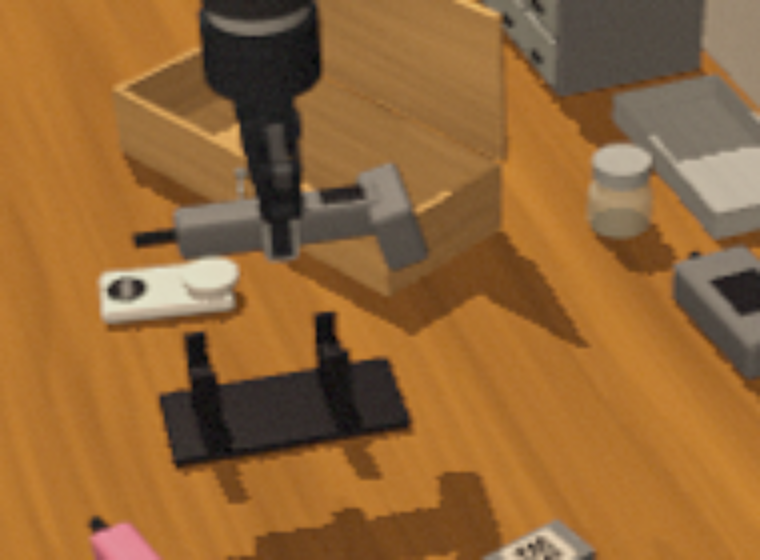

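The scanner hangs level in the gripper and the cradle stands empty at crop (285,400). I'll check the held pose, locate the cradle and plan scan 1.

```bash
python3 - <<'E'
from h import *
u=np.array([.99,-.141]);v=np.array([.141,.99])
for n in('t1','s1'):
    p=cloud(loc(n));s=p[...,:2]@u;t=p[...,:2]@v
    m=(abs(t-91.5)<10)&(s>340)&(s<540)&(p[...,2]>168)&(p[...,2]<195)
    S=s[m];Z=p[...,2][m]
    a=(S<420);b=(S>450)&(S<480)
    print(n,'s',S.min(),S.max(),'z rear',np.median(Z[S<400]),'front',np.median(Z[b]))
    m=(s>310)&(s<560)&(t>20)&(t<170)&(p[...,2]>4.5)&(p[...,2]<12)
    P=p[m][:,:2]; print('base',*rect(P))
    # inlier: dark pixels
    f=loc(n);dk=(f['img'].sum(2)<150)&(s>310)&(s<560)&(t>20)&(t<170)&(p[...,2]>3)&(p[...,2]<14)
    P=p[dk][:,:2];print('dark base',*rect(P),'s',np.percentile(P@u,[1,99]),'t',np.percentile(P@v,[1,99]))
def scan(lab,yaw,d=85):
    a=np.radians(yaw);x=np.array([np.cos(a),np.sin(a)]);c=np.radians(75)
    o=np.array(lab[:2])-x*(81+d*np.cos(c));z=lab[2]+d*np.sin(c)+30
    tcp=[*(o-5*x),z-4];print(np.round(tcp,1));plan(tcp,yaw+90)
scan((619.3,-303.7,12),24)
scan((545.3,-185.7,14),16.5)
scan((512,-434.8,16),-14)
E
```

```text
t1 s 505.99990667459974 521.8538099153959 z rear nan front nan
base [442.   -7.2] [239.2  67. ] -5.6
dark base [434.5   8.1] [165.5  36.1] -4.3 s [347.61829635 510.11822462] t [51.98223453 90.11280719]
s1 s 342.20370435253324 523.0155970058428 z rear 176.85953019223575 front 178.36752409847435
base [438.6  25.8] [232.8 118. ] -5.3
dark base [436.   27.8] [166.3  84.8] -4.8 s [346.3921294  509.25652135] t [ 48.16321977 128.26993261]
[ 520.6 -347.6  120.1]
shift [-3.33 -9.04  0.95] turn [ 0.   -0.01 -5.35]
shift [-3.33 -9.04  0.95] turn [-2.000e-02 -0.000e+00  2.465e+01]
t 3.43 tcp [439.9  29.2 158.1] yang 81.9 tz [-0.001 -0.    -1.   ] q [  3.8   4.3 -31.4  54.4   0.   11.9] F [ 0.2 -0.4 -3.7] w 29.4 gf 59.5
[ 441.7 -216.4  122.1]
shift [-0.91 -6.07  0.9 ] turn [ 0.   -0.01 -4.1 ]
shift [-0.91 -6.07  0.9 ] turn [-2.00e-02 -0.00e+00  2.59e+01]
t 3.43 tcp [439.9  29.2 158.1] yang 81.9 tz [-0.001 -0.    -1.   ] q [  3.8   4.3 -31.4  54.4   0.   11.9] F [ 0.2 -0.4 -3.7] w 29.4 gf 59.5
[ 407.2 -408.7  124.1]
shift [ -0.74 -10.95   0.85] turn [-0.   -0.01  0.98]
shift [ -0.74 -10.95   0.85] turn [ 2.000e-02 -0.000e+00 -2.902e+01]
t 3.43 tcp [439.9  29.2 158.1] yang 81.9 tz [-0.001 -0.    -1.   ] q [  3.8   4.3 -31.4  54.4   0.   11.9] F [ 0.2 -0.4 -3.7] w 29.4 gf 59.5
  return _methods._mean(a, axis=axis, dtype=dtype,
  ret = ret.dtype.type(ret / rcount)
```

```bash
python3 - <<'E'
from h import *
u=np.array([.99,-.141]);v=np.array([.141,.99])
for n in('t1','s1'):
    f=loc(n);p=cloud(f);s=p[...,:2]@u;t=p[...,:2]@v;z=p[...,2]
    for z0 in range(125,185,6):
        m=(abs(t-91.5)<40)&(s>330)&(s<560)&(z>z0)&(z<z0+6)
        if m.sum(): print(n,z0,m.sum(),np.percentile(s[m],[0,2,98,100]).round(0))
    m=(abs(t-91.5)<20)&(s>330)&(s<400)&(z>130)&(z<185)
    for b in range(330,400,6):
        k=m&(s>=b)&(s<b+6)
        if k.sum(): print(b,k.sum(),np.percentile(z[k],[0,50,100]).round(0),np.ptp(t[k]).round(),f['img'][k].mean(0).round())
    for b in range(320,540,10):
        k=(s>=b)&(s<b+10)&(z>4)&(z<14)&(t>30)&(t<150)&(f['img'].sum(2)<200)
        if k.sum()>3: print('base',b,k.sum(),np.percentile(t[k],[2,98]).round())
E
```

```text
t1 131 1 [512. 512. 512. 512.]
t1 137 4 [514. 515. 530. 530.]
t1 143 4 [516. 517. 529. 529.]
t1 149 3 [518. 518. 527. 527.]
t1 155 9 [488. 490. 526. 526.]
t1 161 5 [426. 431. 522. 523.]
t1 167 32 [474. 475. 523. 523.]
t1 173 73 [488. 494. 521. 521.]
t1 179 10 [509. 510. 517. 517.]
base 340 16 [53. 78.]
base 350 36 [50. 81.]
base 360 26 [52. 81.]
base 370 16 [53. 64.]
base 380 24 [52. 80.]
base 390 37 [53. 83.]
base 400 34 [54. 84.]
base 410 36 [55. 85.]
base 420 35 [54. 83.]
base 430 5 [73. 78.]
base 460 8 [57. 66.]
base 470 19 [56. 83.]
base 480 35 [57. 90.]
base 490 38 [58. 91.]
base 500 34 [57. 90.]
base 510 9 [64. 81.]
s1 131 6 [507. 507. 527. 527.]
s1 137 18 [502. 503. 527. 529.]
s1 143 26 [425. 426. 529. 529.]
s1 149 57 [379. 382. 524. 529.]
s1 155 111 [357. 371. 522. 526.]
s1 161 141 [341. 344. 522. 526.]
s1 167 141 [340. 348. 519. 524.]
s1 173 311 [368. 371. 521. 523.]
s1 179 100 [374. 374. 520. 520.]
336 3 [164. 165. 167.] 5.0 [57. 41. 30.]
342 10 [162. 166. 168.] 10.0 [51. 39. 29.]
348 8 [162. 165. 168.] 12.0 [53. 40. 31.]
354 9 [160. 165. 170.] 8.0 [61. 43. 27.]
360 9 [162. 167. 171.] 7.0 [47. 37. 29.]
366 22 [156. 169. 179.] 27.0 [100.  91.  82.]
372 30 [155. 174. 182.] 33.0 [110. 101.  90.]
378 30 [153. 175. 181.] 26.0 [114. 104.  93.]
384 33 [151. 173. 180.] 27.0 [115. 106.  94.]
390 30 [152. 173. 181.] 31.0 [109.  99.  89.]
396 18 [155. 174. 180.] 24.0 [112. 102.  92.]
base 340 31 [ 53. 124.]
base 350 65 [ 46. 125.]
base 360 51 [ 48. 122.]
base 370 24 [45. 66.]
base 380 36 [ 49. 118.]
base 390 60 [ 49. 123.]
base 400 64 [ 50. 127.]
base 410 59 [ 49. 126.]
base 420 63 [ 51. 125.]
base 430 58 [ 51. 127.]
base 440 65 [ 50. 128.]
base 450 59 [ 53. 130.]
base 460 19 [51. 68.]
base 470 21 [50. 75.]
base 480 56 [ 53. 126.]
base 490 58 [ 53. 127.]
base 500 60 [ 53. 125.]
base 510 11 [ 58. 114.]
```

```bash
python3 -m handwheel '[[20,[-0.4,-1,0],[0,0,-0.6]],[20,[-0.8,-2,0],[0,0,-1.2]],[20,[-1.2,-3,0.2],[0,0,-1.8]],[20,[-1.6,-4,0.4],[0,0,-2.4]],[20,[-2,-5,0.6],[0,0,-3]],[20,[-2.4,-6,0.7],[0,0,-3.6]],[20,[-2.8,-7,0.8],[0,0,-4.2]],[20,[-3.1,-8,0.9],[0,0,-4.8]],[20,[-3.3,-8.7,0.95],[0,0,-5.2]],[20,[-3.33,-9.04,0.95],[0,0,-5.35]],[20,[-3.33,-9.04,0.95],[0,0,-5.35]],[20,[-3.33,-9.04,0.95],[0,0,-5.35]]]'
python3 -c "
from h import *
plan([520.6,-347.6,120.1],114)
f=imaging.grab_frame('side');np.savez('s2.npz',**f);np.savez('t2.npz',**imaging.grab_frame('top'))
for n in('t2','s2'):
    print(n);blobs(loc(n),lo=7,hi=30,yr=(-490,-150),xr=(440,700))
cv2.imwrite('pics/a3.png',cv2.resize(f['img'][130:340,230:440,::-1],None,fx=2.8,fy=2.8))"
```

```text
t: 4.43
tcp_pos: [520.1, -347.4, 118.8]
eef_rot: [[-0.915, -0.405, -0.003], [-0.405, 0.915, 0.002], [0.002, 0.003, -1.0]]
wrist_force: [-0.2, 0.9, -3.0]
gripper_width: 28.9
gripper_force: 60.1
shift [-0.01 -0.01 -0.03] turn [ 0.03 -0.02 -0.02]
shift [-0.01 -0.01 -0.03] turn [-0.03 -0.05 29.98]
t 4.43 tcp [ 520.1 -347.4  118.8] yang 113.9 tz [-0.003  0.002 -1.   ] q [-33.8  25.1  -9.4  55.7   0.  -57.6] F [-0.2  0.9 -3. ] w 28.9 gf 60.1
t2
[385. 178.] 102 ztop 15.1 [ 619.8 -301.1] [47.2 33.4] 21.5 mean [ 625.8 -295.7   12.9]
[348. 205.] 292 ztop 16.8 [ 545.1 -183.7] [64.  40.2] 17.1 mean [ 543.5 -183.    14.6]
s2
[321. 241.] 204 ztop 16.5 [ 535.2 -190.7] [47.8 40.4] 17.4 mean [ 534.4 -191.2   14.5]
[371. 263.] 222 ztop 15.0 [ 617.9 -306.5] [50.5 35.6] 21.1 mean [ 618.8 -307.4   12.8]
[353. 314.] 676 ztop 18.6 [ 511.5 -437.3] [79.9 48.7] -13.5 mean [ 511.  -437.8   16.5]
[397. 318.] 43 ztop 15.9 [ 596.  -483.4] [18.4 12.4] -2.7 mean [ 595.8 -483.9   14.1]
```

View pics/a3.png

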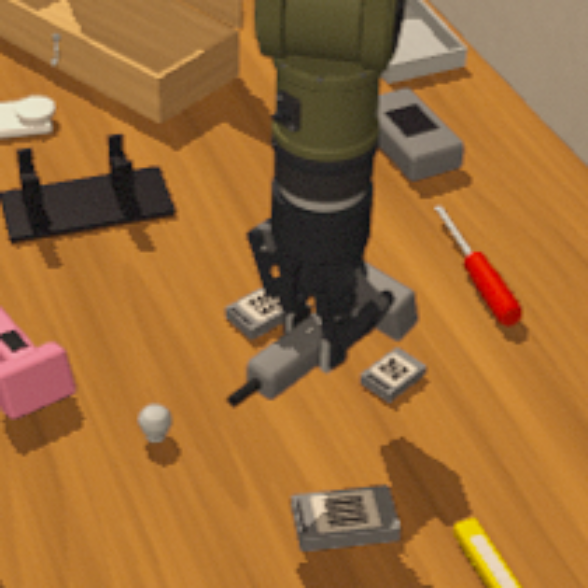

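The scanner head hangs beside and above cart2 (crop (395,372)), which has not moved. Now I hold for the reading.

```bash
for i in 1 2; do python3 -m handwheel '[[20,[0,0,0],[0,0,0]],[20,[0,0,0],[0,0,0]],[20,[0,0,0],[0,0,0]],[20,[0,0,0],[0,0,0]],[20,[0,0,0],[0,0,0]],[20,[0,0,0],[0,0,0]],[20,[0,0,0],[0,0,0]],[20,[0,0,0],[0,0,0]],[20,[0,0,0],[0,0,0]],[20,[0,0,0],[0,0,0]],[20,[0,0,0],[0,0,0]],[20,[0,0,0],[0,0,0]]]' | head -2; done
python3 -c "
from h import *
plan([441.7,-216.4,122],106.5)
for n in('top','side'):
    f=imaging.grab_frame(n);blobs(f,lo=7,hi=30,yr=(-490,-150),xr=(440,700));np.savez(n+'3.npz',**f)
u=np.array([np.cos(np.radians(24)),np.sin(np.radians(24))]);v=np.array([-u[1],u[0]])
# where is the held scanner
p=cloud(loc('top3'));w=p[...,:2]-np.array([520.6,-347.6]);s=w@u;t=w@v;z=p[...,2]
for z0 in range(90,150,8):
    m=(abs(t)<45)&(s>30)&(s<130)&(z>z0)&(z<z0+8)
    if m.sum(): print(z0,m.sum(),'s',np.percentile(s[m],[2,98]).round(),'t',np.percentile(t[m],[2,98]).round())
"
```

```text
t: 5.53
tcp_pos: [521.5, -347.5, 121.1]
t: 6.53
tcp_pos: [521.5, -347.5, 121.1]
shift [ 0.49  3.81 -0.02] turn [-0.   -0.    1.25]
shift [ 0.49  3.81 -0.02] turn [  0.    -0.   -28.75]
t 6.53 tcp [ 521.5 -347.5  121.1] yang 114.0 tz [-0. -0. -1.] q [-33.7  24.9  -9.4  55.7  -0.  -57.7] F [ 0.1 -0.6 -1.2] w 29.6 gf 60.1
[385. 178.] 98 ztop 15.0 [ 618.8 -300.3] [49.1 31. ] 14.8 mean [ 625.4 -295.5   12.7]
[349. 205.] 289 ztop 16.8 [ 545.1 -183.7] [63.6 40. ] 17.1 mean [ 544.6 -184.    14.3]
[322. 241.] 220 ztop 16.5 [ 537.9 -189.8] [50.3 43.3] 15.5 mean [ 535.5 -190.2   14.5]
[370. 263.] 229 ztop 14.9 [ 618.2 -305.9] [52.6 36.4] 23.4 mean [ 618.1 -306.9   12.7]
[353. 314.] 678 ztop 18.5 [ 512.1 -437.1] [79.6 49.4] -13.7 mean [ 511.2 -438.    16.5]
[397. 318.] 47 ztop 15.9 [ 596.6 -483.4] [18.9 13.4] -14.7 mean [ 596.3 -483.9   13.8]
90 1 s [73. 73.] t [32. 32.]
98 9 s [ 75. 100.] t [-17.  34.]
106 14 s [73. 99.] t [-20.  34.]
114 22 s [35. 96.] t [-13.  34.]
122 36 s [33. 95.] t [-22.  34.]
130 188 s [34. 91.] t [-27.  33.]
138 171 s [34. 89.] t [-27.  30.]
146 3 s [48. 54.] t [1. 8.]
```

```bash
python3 -m handwheel '[[20,[0.1,0.8,0],[0,0,0.3]],[20,[0.2,1.7,0],[0,0,0.6]],[20,[0.35,2.6,0],[0,0,0.9]],[20,[0.45,3.4,0],[0,0,1.2]],[20,[0.49,3.81,0],[0,0,1.25]],[20,[0.49,3.81,0],[0,0,1.25]],[20,[0.49,3.81,0],[0,0,1.25]],[20,[0.49,3.81,0],[0,0,1.25]],[20,[0.49,3.81,0],[0,0,1.25]],[20,[0.49,3.81,0],[0,0,1.25]],[20,[0.49,3.81,0],[0,0,1.25]],[20,[0.49,3.81,0],[0,0,1.25]]]' |head -2
for i in 1 2; do python3 -m handwheel '[[20,[0,0,0],[0,0,0]],[20,[0,0,0],[0,0,0]],[20,[0,0,0],[0,0,0]],[20,[0,0,0],[0,0,0]],[20,[0,0,0],[0,0,0]],[20,[0,0,0],[0,0,0]],[20,[0,0,0],[0,0,0]],[20,[0,0,0],[0,0,0]],[20,[0,0,0],[0,0,0]],[20,[0,0,0],[0,0,0]],[20,[0,0,0],[0,0,0]],[20,[0,0,0],[0,0,0]]]' | head -2; done
python3 -c "
from h import *
plan([407.7,-408.8,124],76)
for n in('top','side'):
    f=imaging.grab_frame(n);blobs(f,lo=7,hi=30,yr=(-500,-150),xr=(440,700));np.savez(n+'4.npz',**f)
"
```

```text
t: 7.63
tcp_pos: [441.9, -216.7, 121.0]
t: 8.63
tcp_pos: [441.7, -216.2, 121.1]
t: 9.63
tcp_pos: [441.6, -216.2, 121.1]
shift [ 2.18 -4.38 -0.07] turn [ 0.   -0.    5.08]
shift [ 2.18 -4.38 -0.07] turn [  0.     0.   -24.92]
t 9.63 tcp [ 441.6 -216.2  121.1] yang 106.5 tz [-0. -0. -1.] q [-26.1  11.5 -28.2  50.2  -0.  -42.6] F [ 1.1 -0.  -1.4] w 29.1 gf 60.4
[386. 175.] 51 ztop 14.6 [ 636.  -295.8] [36.6 18.2] -88.8 mean [ 635.7 -298.1   12.3]
[449. 187.] 62 ztop 15.8 [ 597.  -486.6] [24.8 18.8] 89.5 mean [ 598.2 -486.8   13.8]
[347. 200.] 141 ztop 17.3 [ 560.8 -178.8] [40.5 30.2] -71.9 mean [ 559.8 -178.7   15.2]
[438. 217.] 167 ztop 18.2 [ 508.7 -447.4] [80.5 21.8] -18.6 mean [ 505.5 -445.1   16.2]
[324. 239.] 306 ztop 16.7 [ 545.  -187.5] [66.2 43. ] 15.9 mean [ 544.6 -187.8   14.6]
[371. 263.] 225 ztop 14.3 [ 619.  -306.1] [53.3 36.4] 24.4 mean [ 618.8 -306.4   12.2]
[353. 314.] 679 ztop 18.5 [ 511.8 -437.3] [80.2 49.7] -12.8 mean [ 511.3 -437.4   16.5]
[398. 320.] 82 ztop 15.7 [ 596.9 -487.9] [24.  19.7] -86.1 mean [ 596.1 -488.4   13.7]
```

```bash
python3 -m handwheel '[[20,[0.3,-0.7,0],[0,0,0.8]],[20,[0.7,-1.4,0],[0,0,1.6]],[20,[1.1,-2.2,0],[0,0,2.4]],[20,[1.5,-3.0,0],[0,0,3.2]],[20,[1.9,-3.8,0],[0,0,4.1]],[20,[2.18,-4.38,-0.07],[0,0,5.08]],[20,[2.18,-4.38,-0.07],[0,0,5.08]],[20,[2.18,-4.38,-0.07],[0,0,5.08]],[20,[2.18,-4.38,-0.07],[0,0,5.08]],[20,[2.18,-4.38,-0.07],[0,0,5.08]],[20,[2.18,-4.38,-0.07],[0,0,5.08]],[20,[2.18,-4.38,-0.07],[0,0,5.08]]]' |head -2
for i in 1 2; do python3 -m handwheel '[[20,[0,0,0],[0,0,0]],[20,[0,0,0],[0,0,0]],[20,[0,0,0],[0,0,0]],[20,[0,0,0],[0,0,0]],[20,[0,0,0],[0,0,0]],[20,[0,0,0],[0,0,0]],[20,[0,0,0],[0,0,0]],[20,[0,0,0],[0,0,0]],[20,[0,0,0],[0,0,0]],[20,[0,0,0],[0,0,0]],[20,[0,0,0],[0,0,0]],[20,[0,0,0],[0,0,0]]]' | head -2; done
python3 -c "
from h import *
plan([436.5,30.2,160],81.9)
for n in('top','side'):
    f=imaging.grab_frame(n);blobs(f,lo=7,hi=30,yr=(-500,-150),xr=(440,700));np.savez(n+'5.npz',**f)
"
```

```text
t: 10.73
tcp_pos: [408.1, -407.9, 124.0]
t: 11.73
tcp_pos: [407.8, -409.0, 123.9]
t: 12.73
tcp_pos: [407.8, -409.0, 123.9]
shift [ 1.96 10.83 -0.9 ] turn [ 0.    0.   -0.98]
shift [ 1.96 10.83 -0.9 ] turn [ 0.   -0.   29.02]
t 12.73 tcp [ 407.8 -409.   123.9] yang 76.0 tz [ 0.  0. -1.] q [-45.1  19.9 -16.4  53.6   0.  -31.1] F [-0.2 -0.7 -1.7] w 29.1 gf 60.6
[387. 181.] 177 ztop 14.7 [ 618.9 -301.9] [48.7 34.5] 23.3 mean [ 618.3 -302.    12.5]
[449. 187.] 63 ztop 15.9 [ 596.9 -486.2] [25.  18.9] -89.8 mean [ 597.1 -485.2   13.9]
[348. 205.] 293 ztop 16.5 [ 544.8 -183.7] [63.8 39.8] 17.0 mean [ 544.7 -184.1   14.5]
[432. 213.] 275 ztop 18.8 [ 512.1 -432.8] [79.7 45.9] -14.1 mean [ 519.7 -429.8   16.5]
[329. 238.] 173 ztop 16.5 [ 552.3 -185.3] [51.9 43.4] 11.2 mean [ 556.8 -188.    14.5]
[371. 263.] 232 ztop 14.2 [ 618.5 -305.7] [53.1 36.5] 20.1 mean [ 618.9 -307.1   12.2]
[353. 314.] 676 ztop 18.5 [ 511.5 -438.1] [80.1 50.3] -13.9 mean [ 511.3 -437.5   16.5]
[398. 320.] 78 ztop 16.2 [ 596.5 -488.6] [22.8 20.2] -88.9 mean [ 595.7 -488.5   13.9]
```

```bash
python3 -m handwheel '[[20,[0.1,0.7,-0.5],[0,0,0]],[20,[0.3,1.6,-1],[0,0,0]],[20,[0.5,2.6,-1.2],[0,0,-0.2]],[20,[0.7,3.6,-1.2],[0,0,-0.4]],[20,[0.9,4.6,-1.2],[0,0,-0.5]],[20,[1.1,5.6,-1.2],[0,0,-0.7]],[20,[1.3,6.6,-1.2],[0,0,-0.8]],[20,[1.5,7.6,-1.2],[0,0,-0.9]],[20,[1.7,8.6,-1.2],[0,0,-0.98]],[20,[1.9,9.6,-1.1],[0,0,-0.98]],[20,[1.96,10.3,-1],[0,0,-0.98]],[20,[1.96,10.83,-0.9],[0,0,-0.98]]]' |head -2
python3 -m handwheel '[[20,[0,0,0],[0,0,0]],[20,[0,0,0],[0,0,0]],[20,[0,0,0],[0,0,0]],[20,[0,0,0],[0,0,0]]]' | head -2
python3 -c "
from h import *
plan([436.5,30.2,61],81.9)"
```

```text
t: 13.83
tcp_pos: [436.2, 33.0, 160.2]
t: 14.17
tcp_pos: [436.4, 29.5, 160.1]
shift [-0.    0.02  2.48] turn [-0.    0.   -0.01]
shift [-0.    0.02  2.48] turn [ 0.    0.   29.99]
t 14.17 tcp [436.4  29.5 160.1] yang 81.8 tz [-0. -0. -1.] q [  3.9   3.8 -31.7  54.5  -0.   12.1] F [ 0.1  0.2 -2.5] w 29.2 gf 60.8
```

```bash
python3 -m handwheel '[[20,[0,0.01,0.7],[0,0,0]],[20,[0,0.01,1.4],[0,0,0]],[20,[0,0.01,1.9],[0,0,0]],[20,[0,0.01,2.2],[0,0,0]],[20,[0,0.01,2.4],[0,0,0]],[20,[0,0.01,2.47],[0,0,0]],[20,[0,0.01,2.48],[0,0,0]],[20,[0,0.01,2.48],[0,0,0]],[20,[0,0.01,2.48],[0,0,0]]]'

```

```text
t: 14.92
tcp_pos: [437.5, 30.6, 61.6]
eef_rot: [[-0.99, 0.141, 0.002], [0.141, 0.99, 0.0], [-0.002, 0.0, -1.0]]
wrist_force: [0.0, 0.5, -1.8]
gripper_width: 29.2
gripper_force: 60.9
```

```bash
python3 -m handwheel '[[20,[0,0,0.03],[0,0,0]],[20,[0,0,0.03],[0,0,0]],[40,[0,0,0.03],[0,0,0]],[56,[0,0,0.03],[0,0,0]],[56,[0,0,0.03],[0,0,0]],[56,[0,0,0.03],[0,0,0]],[56,[0,0,0.03],[0,0,0]],[56,[0,0,-0.5],[0,0,0]],[56,[0,0,-1.5],[0,0,0]],[56,[0,0,-2.5],[0,0,0]],[56,[0,0,-2.5],[0,0,0]],[56,[0,0,-2.5],[0,0,0]]]' 25
python3 -c "
from h import *
for n in('side','top'):
    f=imaging.grab_frame(n);np.savez(n+'6.npz',**f)
    if n=='side':cv2.imwrite('pics/a4.png',cv2.resize(f['img'][90:250,170:370,::-1],None,fx=3.7,fy=3.7))
    p=cloud(f);u=np.array([.99,-.141]);v=np.array([.141,.99]);s=p[...,:2]@u;t=p[...,:2]@v;z=p[...,2]
    m=(abs(t-91)<40)&(s>330)&(s<560)&(z>70)&(z<86);print(n,s[m].max());k=m&(abs(t-91)<14)&(s<480);print(s[k].min());H=k&(s<420);print('z rear',np.median(z[H]),'front',np.median(z[k&(s>450)]),'t',t[H].mean(),t[k&(s>450)].mean())
plan([619,-303.8,150],114)
"
```

```text
t: 15.92
tcp_pos: [438.7, 30.9, 163.1]
eef_rot: [[-0.99, 0.141, 0.005], [0.141, 0.99, 0.0], [-0.005, 0.001, -1.0]]
wrist_force: [-0.2, -0.7, -1.1]
gripper_width: 56.0
gripper_force: 0.0
side 519.304939489117
339.5735229150611
z rear 76.80422607613446 front 76.98018363353572 t 88.19805549181201 87.35363587508282
top 519.294104202442
383.46948499808394
z rear 74.42059212022036 front 76.74000291799098 t 79.59200298316453 83.21781809779122
shift [-5.71 -7.63  0.26] turn [ 0.   -0.   -5.35]
shift [-5.71 -7.63  0.26] turn [-0.   -0.   24.65]
t 16.02 tcp [436.1  30.7 160.3] yang 81.9 tz [-0. -0. -1.] q [  4.    3.8 -31.7  54.6  -0.   12.1] F [ 0.4  0.5 -1. ] w 56.6 gf 0.0
```

View pics/a4.png

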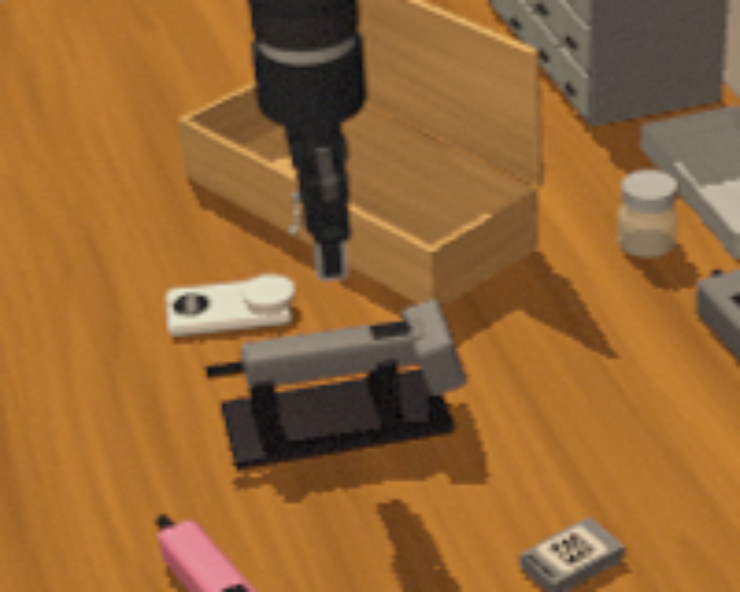

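The scanner sits level in the cradle again, head forward at crop (430,345). Next is cart2.

```bash
python3 -m handwheel '[[60,[-0.5,-0.7,0],[0,0,-0.5]],[60,[-1.1,-1.5,0],[0,0,-1]],[60,[-1.7,-2.3,0],[0,0,-1.5]],[60,[-2.3,-3.1,0],[0,0,-2.1]],[60,[-2.9,-3.9,0.2],[0,0,-2.7]],[60,[-3.5,-4.7,0.4],[0,0,-3.3]],[60,[-4.1,-5.5,0.6],[0,0,-3.9]],[60,[-4.7,-6.3,0.8],[0,0,-4.5]],[60,[-5.3,-7.1,1.0],[0,0,-5]],[60,[-5.71,-7.63,1.3],[0,0,-5.27]],[60,[-5.71,-7.63,1.5],[0,0,-5.27]],[60,[-5.71,-7.63,1.5],[0,0,-5.27]]]' 25 |head -2
python3 -m handwheel '[[60,[0,0,0],[0,0,0]],[60,[0,0,0],[0,0,0]],[60,[0,0,0],[0,0,0]]]' | head -2
python3 -c "
from h import *
plan([619,-303.8,30],113.5)
for n in('top','side'):
    f=imaging.grab_frame(n);blobs(f,lo=7,hi=30,yr=(-500,-150),xr=(440,700))
"
```

```text
t: 17.02
tcp_pos: [617.1, -303.6, 95.5]
t: 17.27
tcp_pos: [619.3, -302.5, 101.3]
shift [ 0.02 -0.03  1.78] turn [0.   0.   0.01]
shift [ 0.02 -0.03  1.78] turn [ -0.     0.   -29.99]
t 17.27 tcp [ 619.3 -302.5  101.3] yang 113.6 tz [ 0.  0. -1.] q [-26.   32.1  -0.6  57.3   0.  -49.6] F [-1.1  0.2 -0.1] w 59.6 gf 0.0
[348. 205.] 289 ztop 16.7 [ 544.8 -183.7] [62.5 40.2] 17.0 mean [ 544.  -183.2   14.6]
[324. 239.] 306 ztop 16.4 [ 544.4 -188.5] [67.5 44.1] 15.9 mean [ 544.4 -187.8   14.3]
[370. 263.] 225 ztop 14.3 [ 618.3 -306.1] [51.8 35.4] 23.1 mean [ 618.5 -306.5   12.2]
[353. 314.] 678 ztop 18.4 [ 511.6 -437.5] [79.3 49.6] -14.4 mean [ 511.7 -437.7   16.4]
[398. 320.] 80 ztop 15.8 [ 596.6 -488.4] [23.2 20.5] -89.0 mean [ 596.3 -489.1   13.9]
```

Cart2 is unmoved. I'll descend to z about 15 and close gently.

```bash
python3 -m handwheel '[[60,[0.02,-0.03,0.7],[0,0,0]],[60,[0.02,-0.03,1.3],[0,0,0]],[60,[0.02,-0.03,1.7],[0,0,0]],[60,[0.02,-0.03,1.9],[0,0,0]],[60,[0.02,-0.03,2.05],[0,0,0]],[60,[0.02,-0.03,2.15],[0,0,0]],[60,[0.02,-0.03,2.15],[0,0,0]],[60,[0.02,-0.03,2.15],[0,0,0]]]'
python3 -m handwheel '[[45,[0,0,0],[0,0,0]],[38,[0,0,0],[0,0,0]],[34,[0,0,0],[0,0,0]],[30,[0,0,0],[0,0,0]],[25,[0,0,0],[0,0,0]],[25,[0,0,0],[0,0,0]],[25,[0,0,0],[0,0,0]],[25,[0,0,0],[0,0,0]]]' 25
python3 -c "
from h import *
f=imaging.grab_frame('side');cv2.imwrite('pics/a5.png',cv2.resize(f['img'][200:310,300:450,::-1],None,fx=5,fy=5))"
```

```text
t: 18.03
tcp_pos: [620.0, -305.3, 15.7]
eef_rot: [[-0.917, -0.399, 0.001], [-0.399, 0.917, -0.001], [-0.001, -0.001, -1.0]]
wrist_force: [0.2, 0.3, -0.3]
gripper_width: 60.1
gripper_force: 0.0
t: 18.7
tcp_pos: [619.9, -305.4, 15.9]
eef_rot: [[-0.917, -0.399, 0.001], [-0.399, 0.917, -0.001], [-0.001, -0.001, -1.0]]
wrist_force: [-0.4, -0.1, 6.2]
gripper_width: 34.2
gripper_force: 25.2
```

View pics/a5.png

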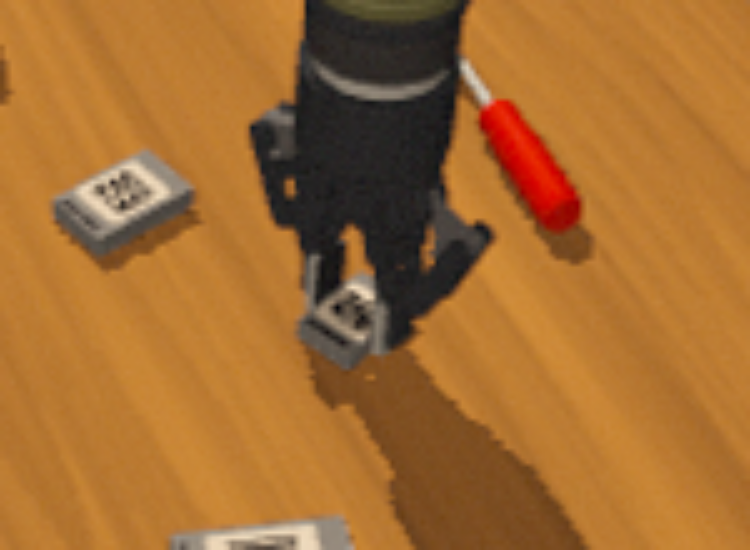

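```bash
python3 -m handwheel '[[25,[0,0,-0.3],[0,0,0]],[25,[0,0,-0.8],[0,0,0]],[25,[0,0,-1.5],[0,0,0]],[25,[0,0,-2.2],[0,0,0]],[25,[0,0,-2.9],[0,0,0]],[25,[0,0,-3.4],[0,0,0]],[25,[0,0,-3.4],[0,0,0]],[25,[0,0,-3.4],[0,0,0]]]' 25 |tail -2
python3 -c "
from h import *
plan([574,224.5,150],117)
"
```

```text
gripper_width: 34.3
gripper_force: 25.3
shift [-4.22 12.61  0.05] turn [-0.03  0.02 -0.58]
shift [-4.22 12.61  0.05] turn [ 0.03  0.04 29.42]
t 19.42 tcp [ 620.3 -305.6  152.9] yang 113.5 tz [ 0.003 -0.002 -1.   ] q [-26.2  30.2   3.4  62.9  -0.  -49.7] F [-0.5  1.3 -0.7] w 34.3 gf 25.3
```

```bash
python3 -m handwheel '[[25,[-0.3,0.8,0],[0,0,0]],[25,[-0.6,1.7,0],[0,0,0]],[25,[-0.9,2.7,0],[0,0,-0.1]],[25,[-1.25,3.7,0],[0,0,-0.2]],[25,[-1.6,4.7,0],[0,0,-0.3]],[25,[-1.9,5.7,0],[0,0,-0.3]],[25,[-2.25,6.7,0],[0,0,-0.4]],[25,[-2.6,7.7,0],[0,0,-0.5]],[25,[-2.9,8.7,0],[0,0,-0.58]],[25,[-3.25,9.7,0],[0,0,-0.58]],[25,[-3.6,10.7,0],[0,0,-0.58]],[25,[-3.9,11.6,0],[0,0,-0.58]]]' 25 |head -2
python3 -c "
from h import *
plan([574,224.5,150],117)
"
```

```text
t: 20.42
tcp_pos: [575.8, 183.4, 149.3]
shift [-0.43  0.94 -0.02] turn [ 0.   -0.02 -0.  ]
shift [-0.43  0.94 -0.02] turn [-0.04 -0.   30.  ]
t 20.42 tcp [575.8 183.4 149.3] yang 117.0 tz [-0.002 -0.001 -1.   ] q [ 17.7  21.5 -10.5  58.1  -0.   -9.3] F [ 1.4  0.3 -0.2] w 34.1 gf 25.3
```

```bash
python3 -m handwheel '[[25,[-0.43,0.94,0],[0,0,0]],[25,[-0.43,0.94,0],[0,0,0]],[25,[-0.43,0.94,0.5],[0,0,0]],[25,[-0.43,0.94,1.2],[0,0,0]],[25,[-0.43,0.94,1.9],[0,0,0]],[25,[-0.43,0.94,2.5],[0,0,0]],[25,[-0.43,0.94,2.9],[0,0,0]],[25,[-0.43,0.94,3.1],[0,0,0]],[25,[-0.43,0.94,3.13],[0,0,0]],[25,[-0.43,0.94,3.13],[0,0,0]],[25,[-0.43,0.94,3.13],[0,0,0]]]' 25
python3 -m handwheel '[[50,[0,0,0],[0,0,0]],[50,[0,0,0],[0,0,0]],[50,[0,0,0],[0,0,0]],[50,[0,0,0],[0,0,0]],[50,[0,0,-0.5],[0,0,0]],[50,[0,0,-1.5],[0,0,0]],[50,[0,0,-2.5],[0,0,0]],[50,[0,0,-3.2],[0,0,0]],[60,[0,0,-3.2],[0,0,0]],[60,[0,0,-3.2],[0,0,0]]]' 25|head -2
python3 -c "
from h import *
plan([545,-185.7,100],106.5)
for n in('top','side'):
    f=imaging.grab_frame(n);blobs(f,lo=7,hi=30,yr=(-500,-150),xr=(440,700))
    blobs(f,lo=12,hi=30,yr=(150,420),xr=(450,650))
cv2.imwrite('pics/a6.png',cv2.resize(f['img'][60:210,190:380,::-1],None,fx=4,fy=4))
"
```

```text
t: 21.33
tcp_pos: [576.3, 223.2, 26.4]
eef_rot: [[-0.891, -0.454, 0.001], [-0.454, 0.891, 0.0], [-0.001, -0.0, -1.0]]
wrist_force: [-0.5, 0.1, -0.0]
gripper_width: 34.2
gripper_force: 25.3
t: 22.17
tcp_pos: [577.3, 223.8, 156.2]
shift [ 5.37 -8.76  1.38] turn [-0.    0.05  1.75]
shift [ 5.37 -8.76  1.38] turn [ -0.07  -0.   -28.25]
t 22.17 tcp [577.3 223.8 156.2] yang 117.0 tz [ 0.005  0.002 -1.   ] q [21.2 22.4 -8.2 59.  -0.  -5.8] F [-1.1 -0.4 -0.4] w 60.1 gf 0.0
[449. 187.] 60 ztop 15.9 [ 596.9 -486.5] [25.4 18.2] 89.1 mean [ 597.9 -486.7   13.9]
[348. 205.] 293 ztop 16.5 [ 545.  -183.4] [62.8 40.2] 16.1 mean [ 545.3 -183.    14.3]
[433. 215.] 439 ztop 18.0 [ 512.  -433.3] [80.3 46.8] -14.2 mean [ 511.7 -432.5   15.9]
[211. 196.] 199 ztop 21.1 [576.6 223.6] [49.4 34.2] 26.8 mean [576.6 223.   18.9]
[228. 209.] 20 ztop 24.9 [537.2 173.4] [41.4  1.9] -62.9 mean [537.1 173.6  24.5]
[324. 239.] 303 ztop 16.5 [ 545.2 -187.6] [65.6 41.9] 17.5 mean [ 544.6 -188.1   14.3]
[353. 314.] 677 ztop 18.2 [ 512.3 -436. ] [80.3 49.5] -13.6 mean [ 511.6 -437.4   16.3]
[398. 320.] 84 ztop 16.5 [ 596.9 -488.3] [22.3 19.5] -86.6 mean [ 596.2 -488.8   14.4]
[282. 136.] 202 ztop 28.1 [599.4 324.6] [209.8  12.4] -63.4 mean [598.8 328.   26.3]
[260. 154.] 215 ztop 28.1 [495.6 252.9] [211.7  10.7] -63.6 mean [500.  247.4  26.5]
[287. 152.] 50 ztop 20.9 [582.2 226.6] [33.4 28.1] 40.7 mean [582.8 226.1  18.8]
[301. 159.] 85 ztop 28.0 [614.6 168.7] [75.   8.6] 26.2 mean [613.3 168.8  27. ]
```

View pics/a6.png

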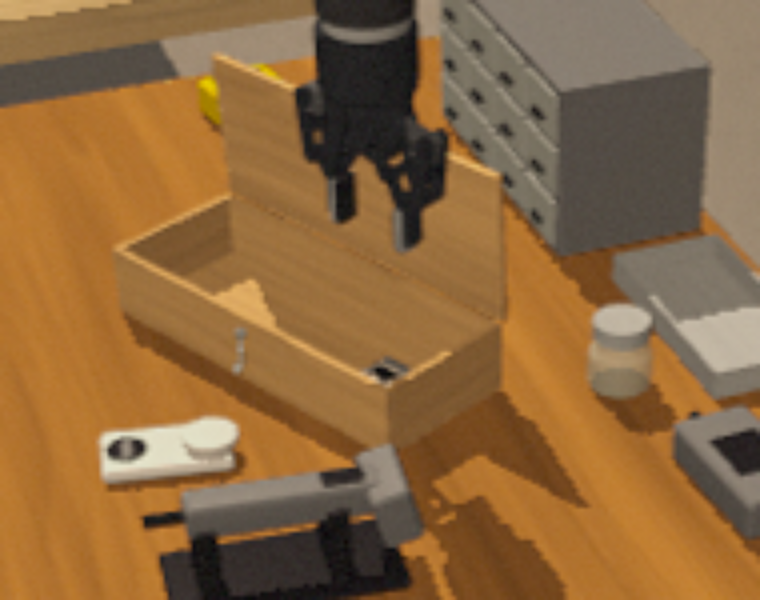

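Cart2 lies flat in the box's right end (crop (388,370)). Next is cart3, still at (545,-185.7).

```bash
python3 -m handwheel '[[62,[0.5,-0.8,0],[0,0,0.2]],[62,[1.0,-1.65,0],[0,0,0.4]],[62,[1.55,-2.5,0],[0,0,0.6]],[62,[2.1,-3.4,0],[0,0,0.8]],[62,[2.6,-4.25,0],[0,0,1]],[62,[3.15,-5.1,0],[0,0,1.2]],[62,[3.7,-6,0.1],[0,0,1.4]],[62,[4.2,-6.85,0.3],[0,0,1.6]],[62,[4.7,-7.7,0.7],[0,0,1.75]],[62,[5.2,-8.5,1.1],[0,0,1.75]],[62,[5.37,-8.76,1.4],[0,0,1.75]],[62,[5.37,-8.76,1.4],[0,0,1.75]]]' 25 |head -2
python3 -m handwheel '[[62,[0,0,0],[0,0,0]],[62,[0,0,0],[0,0,0]],[62,[0,0,0],[0,0,0]]]' | head -2
python3 -c "
from h import *
plan([545,-185.7,16],106.5)
f=imaging.grab_frame('side');blobs(f,lo=7,hi=30,yr=(-500,-150),xr=(440,700))
"
```

```text
t: 23.27
tcp_pos: [539.5, -188.7, 93.0]
t: 23.52
tcp_pos: [543.6, -185.2, 97.8]
shift [-0.03 -0.02  2.05] turn [0.   0.   0.02]
shift [-0.03 -0.02  2.05] turn [-1.000e-02  0.000e+00 -2.998e+01]
t 23.52 tcp [ 543.6 -185.2   97.8] yang 106.6 tz [ 0.  0. -1.] q [-18.8  21.  -18.7  50.3   0.  -35.4] F [-0.6  0.8  0.9] w 62.1 gf 0.0
[324. 239.] 304 ztop 16.4 [ 544.8 -187.4] [64.9 43.3] 16.8 mean [ 544.2 -188.9   14.3]
[353. 314.] 667 ztop 18.2 [ 512.1 -436.5] [79.8 50.2] -12.7 mean [ 511.1 -437.3   16.4]
[398. 320.] 81 ztop 15.7 [ 596.3 -488.3] [23.1 20. ] 87.7 mean [ 595.8 -488.6   13.8]
```

```bash
python3 -m handwheel '[[62,[-0.03,-0.02,0.6],[0,0,0]],[62,[-0.03,-0.02,1.2],[0,0,0]],[62,[-0.03,-0.02,1.6],[0,0,0]],[62,[-0.03,-0.02,1.9],[0,0,0]],[62,[-0.03,-0.02,2.05],[0,0,0]],[62,[-0.03,-0.02,2.05],[0,0,0]],[62,[-0.03,-0.02,2.05],[0,0,0]]]'|head -2
python3 -m handwheel '[[50,[0,0,0],[0,0,0]],[43,[0,0,0],[0,0,0]],[39,[0,0,0],[0,0,0]],[35,[0,0,0],[0,0,0]],[30,[0,0,0],[0,0,0]],[30,[0,0,0],[0,0,0]],[30,[0,0,0],[0,0,0]],[30,[0,0,0],[0,0,0]]]' 25
python3 -m handwheel '[[30,[0,0,-0.3],[0,0,0]],[30,[0,0,-0.8],[0,0,0]],[30,[0,0,-1.5],[0,0,0]],[30,[0,0,-2.2],[0,0,0]],[30,[0,0,-2.9],[0,0,0]],[30,[0,0,-3.4],[0,0,0]],[30,[0,0,-3.4],[0,0,0]],[30,[0,0,-3.4],[0,0,0]]]' 25 |tail -2
python3 -c "
from h import *
plan([536,304.5,150],117)
"
```

```text
t: 24.15
tcp_pos: [545.1, -186.8, 16.1]
t: 24.82
tcp_pos: [545.5, -187.2, 16.8]
eef_rot: [[-0.959, -0.284, 0.002], [-0.284, 0.959, -0.0], [-0.002, -0.001, -1.0]]
wrist_force: [-0.4, 0.8, 5.6]
gripper_width: 39.1
gripper_force: 24.8
gripper_width: 39.2
gripper_force: 26.0
shift [-3.26 11.86  0.07] turn [-0.02  0.03 -1.75]
shift [-3.26 11.86  0.07] turn [ 0.04  0.04 28.25]
t 25.48 tcp [ 545.7 -187.5  153.6] yang 106.5 tz [ 0.003 -0.001 -1.   ] q [-19.   18.3 -14.5  57.   -0.  -35.4] F [-0.4  0.6 -0.5] w 39.2 gf 26.0
```

```bash
python3 -m handwheel '[[30,[-0.2,0.8,0],[0,0,-0.2]],[30,[-0.5,1.8,0],[0,0,-0.4]],[30,[-0.75,2.8,0],[0,0,-0.6]],[30,[-1,3.8,0],[0,0,-0.8]],[30,[-1.3,4.8,0],[0,0,-1]],[30,[-1.6,5.8,0],[0,0,-1.2]],[30,[-1.85,6.8,0],[0,0,-1.4]],[30,[-2.1,7.8,0],[0,0,-1.6]],[30,[-2.4,8.8,0],[0,0,-1.75]],[30,[-2.7,9.8,0],[0,0,-1.75]],[30,[-2.95,10.8,0],[0,0,-1.75]],[30,[-3.2,11.6,0],[0,0,-1.75]]]' 25 |head -2
python3 -c "
from h import *
plan([536,304.5,25],117)
"
```

```text
t: 26.48
tcp_pos: [534.0, 296.6, 150.0]
shift [-0.14  0.15  3.12] turn [ 0.   -0.02  0.01]
shift [-0.14  0.15  3.12] turn [ 4.000e-02  1.000e-02 -2.999e+01]
t 26.48 tcp [534.  296.6 150. ] yang 117.1 tz [-0.002 -0.001 -1.   ] q [29.  22.2 -9.5 58.5  0.   2. ] F [ 0.4 -0.5 -0. ] w 39.5 gf 26.0
```

```bash
python3 -m handwheel '[[30,[-0.14,0.1,0],[0,0,0]],[30,[-0.14,0.1,0.5],[0,0,0]],[30,[-0.14,0.1,1.2],[0,0,0]],[30,[-0.14,0.1,1.9],[0,0,0]],[30,[-0.14,0.1,2.5],[0,0,0]],[30,[-0.14,0.1,2.9],[0,0,0]],[30,[-0.14,0.1,3.1],[0,0,0]],[30,[-0.14,0.1,3.12],[0,0,0]],[30,[-0.14,0.1,3.12],[0,0,0]],[30,[-0.14,0.1,3.12],[0,0,0]]]' 25
python3 -m handwheel '[[55,[0,0,0],[0,0,0]],[55,[0,0,0],[0,0,0]],[55,[0,0,0],[0,0,0]],[55,[0,0,0],[0,0,0]],[55,[0,0,-0.5],[0,0,0]],[55,[0,0,-1.5],[0,0,0]],[55,[0,0,-2.5],[0,0,0]],[55,[0,0,-3.2],[0,0,0]],[65,[0,0,-3.2],[0,0,0]],[65,[0,0,-3.2],[0,0,0]]]' 25|head -2
python3 -c "
from h import *
plan([512,-434.8,100],76)
for n in('top','side'):
    f=imaging.grab_frame(n);blobs(f,lo=7,hi=30,yr=(-500,-150),xr=(440,700))
    blobs(f,lo=12,hi=24,yr=(150,420),xr=(450,650))
"
```

```text
t: 27.32
tcp_pos: [539.5, 300.4, 27.6]
eef_rot: [[-0.891, -0.454, 0.001], [-0.454, 0.891, 0.001], [-0.001, -0.0, -1.0]]
wrist_force: [-0.1, -0.3, 0.6]
gripper_width: 39.5
gripper_force: 26.0
t: 28.15
tcp_pos: [540.4, 301.2, 157.3]
shift [  8.99 -16.07   1.39] turn [0.02 0.05 6.83]
shift [  8.99 -16.07   1.39] turn [-6.000e-02  2.000e-02 -2.317e+01]
t 28.15 tcp [540.4 301.2 157.3] yang 117.0 tz [ 0.004  0.002 -1.   ] q [29.1 22.3 -8.2 59.2 -0.   2.1] F [ 0.5 -0.3 -0.7] w 65.3 gf 0.0
[449. 187.] 62 ztop 16.2 [ 596.8 -485.6] [25.6 18.8] 88.1 mean [ 597.5 -485.2   14. ]
[433. 215.] 433 ztop 18.2 [ 512.1 -433.1] [79.9 47.2] -13.1 mean [ 511.9 -433.    16.2]
[196. 180.] 22 ztop 23.5 [628.4 267.6] [28.3  3. ] -65.6 mean [627.9 269.4  22.4]
[211. 196.] 198 ztop 21.1 [576.1 224.1] [49.2 34.3] 25.1 mean [575.3 224.2  18.9]
[185. 209.] 283 ztop 22.4 [539.7 300.9] [63.8 40.3] 26.5 mean [539.9 301.4  20.5]
[353. 314.] 679 ztop 18.5 [ 512.1 -436.7] [80. 50.] -13.6 mean [ 511.3 -437.6   16.5]
[398. 320.] 80 ztop 15.9 [ 596.8 -488.7] [22.6 19.9] -87.6 mean [ 595.9 -488.6   13.8]
[282. 136.] 131 ztop 23.3 [601.1 326.1] [198.8  13.2] -62.5 mean [600.  324.7  21.5]
[270. 143.] 93 ztop 22.3 [549.2 300.9] [45.7 42. ] 34.1 mean [550.7 301.1  20.1]
[260. 155.] 152 ztop 22.6 [493.7 250.9] [221.   17.4] -63.7 mean [500.5 246.4  20.7]
[287. 152.] 47 ztop 21.1 [581.6 225.1] [36.7 29.9] 30.8 mean [584.2 225.6  18.9]
[301. 160.] 62 ztop 22.2 [613.5 168. ] [85.7  8.3] 27.1 mean [611.5 168.1  20.5]
```

```bash
python3 -m handwheel '[[65,[0.4,-0.8,0],[0,0,0.3]],[65,[0.9,-1.6,0],[0,0,0.6]],[65,[1.35,-2.4,0],[0,0,1]],[65,[1.8,-3.2,0],[0,0,1.4]],[65,[2.25,-4,0],[0,0,1.7]],[65,[2.75,-4.9,0],[0,0,2.1]],[65,[3.2,-5.7,0],[0,0,2.5]],[65,[3.65,-6.5,0],[0,0,2.9]],[65,[4.1,-7.3,0],[0,0,3.3]],[65,[4.55,-8.1,0],[0,0,3.7]],[65,[5,-8.9,0],[0,0,4.1]],[65,[5.45,-9.7,0],[0,0,4.5]]]' 25 |head -2
python3 -c "
from h import *
plan([512,-434.8,100],76)"
```

```text
t: 29.25
tcp_pos: [518.8, -145.7, 152.8]
shift [ 0.15 -7.23  1.31] turn [ 0.01 -0.03  2.31]
shift [ 0.15 -7.23  1.31] turn [ 5.000e-02  1.000e-02 -2.769e+01]
t 29.25 tcp [ 518.8 -145.7  152.8] yang 89.9 tz [-0.003  0.001 -1.   ] q [-15.7  14.8 -19.4  56.    0.  -15.6] F [ 0.9  0.4 -0.3] w 65.4 gf 0.0
```

```bash
python3 -m handwheel '[[65,[0,-0.7,0],[0,0,0.3]],[65,[0,-1.5,0],[0,0,0.6]],[65,[0.1,-2.4,0],[0,0,1]],[65,[0.1,-3.3,0],[0,0,1.4]],[65,[0.1,-4.2,0],[0,0,1.7]],[65,[0.1,-5.1,0.2],[0,0,2]],[65,[0.15,-6,0.6],[0,0,2.31]],[65,[0.15,-6.8,1],[0,0,2.31]],[65,[0.15,-7.15,1.3],[0,0,2.31]],[65,[0.15,-7.15,1.3],[0,0,2.31]],[65,[0.15,-7.15,1.3],[0,0,2.31]],[65,[0.15,-7.15,1.3],[0,0,2.31]]]' 25 |head -2
python3 -c "
from h import *
plan([512,-434.8,18],76)
f=imaging.grab_frame('side');blobs(f,lo=7,hi=30,yr=(-500,-150),xr=(440,700))
"
```

```text
t: 30.25
tcp_pos: [514.2, -428.8, 102.1]
shift [ 0.01 -0.16  2.1 ] turn [ 0.01 -0.02  0.03]
shift [ 0.01 -0.16  2.1 ] turn [ 3.000e-02  2.000e-02 -2.997e+01]
t 30.25 tcp [ 514.2 -428.8  102.1] yang 76.2 tz [-0.001  0.002 -1.   ] q [-39.8  30.2  -3.7  56.3   0.  -26. ] F [0.7 0.2 0.5] w 65.1 gf 0.0
[353. 314.] 675 ztop 18.6 [ 511.7 -437.2] [79.7 50.2] -14.3 mean [ 511.5 -437.6   16.6]
[398. 320.] 80 ztop 15.5 [ 597.5 -487.5] [23.  19.8] -88.4 mean [ 596.6 -488.5   13.8]
```

```bash
python3 -m handwheel '[[72,[0,-0.12,0.6],[0,0,0]],[72,[0,-0.12,1.2],[0,0,0]],[72,[0,-0.12,1.6],[0,0,0]],[72,[0,-0.12,1.9],[0,0,0]],[72,[0,-0.12,2.1],[0,0,0]],[72,[0,-0.12,2.1],[0,0,0]],[72,[0,-0.12,2.1],[0,0,0]]]'|head -2
python3 -m handwheel '[[60,[0,0,0],[0,0,0]],[50,[0,0,0],[0,0,0]],[46,[0,0,0],[0,0,0]],[42,[0,0,0],[0,0,0]],[36,[0,0,0],[0,0,0]],[36,[0,0,0],[0,0,0]],[36,[0,0,0],[0,0,0]],[36,[0,0,0],[0,0,0]]]' 25
python3 -m handwheel '[[36,[0,0,-0.3],[0,0,0]],[36,[0,0,-0.8],[0,0,0]],[36,[0,0,-1.5],[0,0,0]],[36,[0,0,-2.2],[0,0,0]],[36,[0,0,-2.9],[0,0,0]],[36,[0,0,-3.4],[0,0,0]],[36,[0,0,-3.4],[0,0,0]],[36,[0,0,-3.4],[0,0,0]]]' 25 |tail -2
python3 -c "
from h import *
plan([494,384,155],117)
"
```

```text
t: 30.88
tcp_pos: [513.9, -434.7, 19.4]
t: 31.55
tcp_pos: [514.1, -435.8, 20.1]
eef_rot: [[-0.971, 0.24, 0.002], [0.24, 0.971, -0.001], [-0.002, -0.001, -1.0]]
wrist_force: [-0.8, 1.0, 5.5]
gripper_width: 45.4
gripper_force: 26.2
gripper_width: 45.1
gripper_force: 26.0
shift [ 5.41 19.77  0.  ] turn [-0.02  0.02 -6.81]
shift [ 5.41 19.77  0.  ] turn [ 0.03  0.03 23.19]
t 32.22 tcp [ 514.2 -435.7  156.8] yang 76.1 tz [ 0.003 -0.002 -1.   ] q [-40.3  28.2   0.7  62.3   0.  -26.4] F [-0.2  0.4 -1.5] w 45.1 gf 26.0
```

```bash
python3 -m handwheel '[[36,[0.2,0.7,0],[0,0,-0.3]],[36,[0.4,1.6,0],[0,0,-0.6]],[36,[0.7,2.5,0],[0,0,-1]],[36,[0.95,3.4,0],[0,0,-1.4]],[36,[1.2,4.3,0],[0,0,-1.8]],[36,[1.4,5.2,0],[0,0,-2.2]],[36,[1.65,6.1,0],[0,0,-2.6]],[36,[1.9,7,0],[0,0,-3]],[36,[2.15,7.9,0],[0,0,-3.4]],[36,[2.4,8.8,0],[0,0,-3.8]],[36,[2.65,9.7,0],[0,0,-4.2]],[36,[2.9,10.6,0],[0,0,-4.6]]]' 25 |head -2
python3 -c "
from h import *
plan([494,384,155],117)"
```

```text
t: 33.22
tcp_pos: [500.7, 6.1, 153.3]
shift [-2.1   9.21 -0.04] turn [ 0.01 -0.02 -2.2 ]
shift [-2.1   9.21 -0.04] turn [-4.00e-02 -1.00e-02  2.78e+01]
t 33.22 tcp [500.7   6.1 153.3] yang 103.8 tz [-0.003  0.    -1.   ] q [  0.7  10.9 -24.4  54.9   0.  -13.1] F [ 1.6 -0.7 -1.2] w 45.3 gf 26.0
```

```bash
python3 -m handwheel '[[36,[-0.1,0.7,0],[0,0,-0.3]],[36,[-0.3,1.6,0],[0,0,-0.6]],[36,[-0.5,2.5,0],[0,0,-1]],[36,[-0.8,3.5,0],[0,0,-1.3]],[36,[-1,4.5,0],[0,0,-1.6]],[36,[-1.2,5.5,0],[0,0,-1.9]],[36,[-1.5,6.5,0],[0,0,-2.2]],[36,[-1.7,7.5,0],[0,0,-2.2]],[36,[-1.95,8.5,0],[0,0,-2.2]],[36,[-2.1,9.1,0],[0,0,-2.2]],[36,[-2.1,9.1,0],[0,0,-2.2]],[36,[-2.1,9.1,0],[0,0,-2.2]]]' 25 |head -2
python3 -c "
from h import *
plan([494,384,28],117)"
```

```text
t: 34.22
tcp_pos: [496.3, 378.5, 152.7]
shift [-0.02  0.15  3.12] turn [-0.01 -0.03  0.01]
shift [-0.02  0.15  3.12] turn [ 5.000e-02 -1.000e-02 -2.999e+01]
t 34.22 tcp [496.3 378.5 152.7] yang 117.1 tz [-0.002 -0.002 -1.   ] q [37.3 23.5 -7.2 59.5 -0.  10.3] F [ 0.  -0.4 -1.9] w 44.9 gf 26.1
```

```bash
python3 -m handwheel '[[36,[0,0.1,0],[0,0,0]],[36,[0,0.1,0.5],[0,0,0]],[36,[0,0.1,1.2],[0,0,0]],[36,[0,0.1,1.9],[0,0,0]],[36,[0,0.1,2.5],[0,0,0]],[36,[0,0.1,2.9],[0,0,0]],[36,[0,0.1,3.1],[0,0,0]],[36,[0,0.1,3.1],[0,0,0]],[36,[0,0.1,3.1],[0,0,0]]]' 25
python3 -m handwheel '[[60,[0,0,0],[0,0,0]],[60,[0,0,0],[0,0,0]],[60,[0,0,0],[0,0,0]],[60,[0,0,0],[0,0,0]],[60,[0,0,-0.5],[0,0,0]],[60,[0,0,-1.5],[0,0,0]],[60,[0,0,-2.5],[0,0,0]],[60,[0,0,-3.5],[0,0,0]],[20,[0,0,-4.5],[0,0,0]],[0,[0,0,-5],[0,0,0]],[0,[0,0,-5],[0,0,0]],[0,[0,0,-5],[0,0,0]]]' 25|head -2
python3 -c "
from h import *
st()
for n in('top','side'):
    f=imaging.grab_frame(n);np.savez(n+'7.npz',**f)
    blobs(f,lo=12,hi=24,yr=(150,460),xr=(400,650),mn=40)
    p=cloud(f);c=np.array([541.4,308.2]);a=np.radians(26.8);x=np.array([np.cos(a),np.sin(a)]);y=np.array([-x[1],x[0]])
    w=p[...,:2]-c;X=w@x;Y=w@y;z=p[...,2];img=f['img'].astype(int)
    m=(abs(Y)<150)&(X>40)&(X<130)&(z>70)&(z<205)&(img[...,0]-img[...,2]>40)
    for y0 in(-150,-50,50):
        k=m&(Y>y0)&(Y<y0+100)
        if k.sum()<10: continue
        A=np.polyfit(z[k],X[k],1);print(n,y0,k.sum(),'X at z60 %.1f slope %.3f angle %.3f'%(np.polyval(A,60),A[0],np.pi/2+np.arctan(A[0])),'zmax',z[k].max())
    r=(z>57)&(z<64)&(abs(X)<90)&(abs(Y)<190)&(img[...,0]-img[...,2]>40);print('rim X',np.percentile(X[r],[1,99]).round(1),'Y',np.percentile(Y[r],[1,99]).round(1))
"
```

```text
t: 34.97
tcp_pos: [496.0, 380.7, 31.0]
eef_rot: [[-0.892, -0.452, -0.0], [-0.452, 0.892, -0.0], [0.001, -0.0, -1.0]]
wrist_force: [0.7, 0.8, -1.0]
gripper_width: 45.2
gripper_force: 26.1
t: 35.97
tcp_pos: [496.7, 382.3, 232.8]
t 35.97 tcp [496.7 382.3 232.8] yang 116.9 tz [ 0.003  0.002 -1.   ] q [37.6 21.  -0.2 68.7  0.  10.7] F [ 0.4  0.1 -0.3] w 11.5 gf 0.0
[211. 196.] 197 ztop 20.9 [576.3 224.1] [49.7 34.1] 25.2 mean [576.4 224.4  18.6]
[185. 209.] 283 ztop 22.3 [539.5 301.1] [63.4 40.2] 26.5 mean [538.7 300.7  20.2]
[157. 224.] 354 ztop 23.3 [495.6 381.1] [80.5 47.9] 26.8 mean [494.7 380.8  21.5]
[220. 247.] 208 ztop 22.3 [429.3 195.2] [41.8 38.9] 8.2 mean [428.5 195.4  20.1]
top -150 587 X at z60 64.6 slope -0.030 angle 1.541 zmax 196.25664958271523
top -50 594 X at z60 65.1 slope -0.029 angle 1.542 zmax 199.5803952288195
top 50 246 X at z60 65.7 slope -0.028 angle 1.542 zmax 195.35782021413752
rim X [-64.8  66.6] Y [-154.4  164.6]
[262. 126.] 61 ztop 22.8 [558.  411.6] [103.5   9.9] -62.0 mean [558.  409.2  21.1]
[252. 133.] 100 ztop 23.3 [509.5 385.9] [55.3 49.6] -66.4 mean [
[... 164 characters left out ...]
an [446.6 355.4  20.5]
[270. 143.] 99 ztop 22.3 [548.5 301.6] [46.3 42.2] -66.7 mean [550.3 301.   20.3]
[266. 158.] 119 ztop 22.8 [510.3 223.3] [166.   15.8] -60.8 mean [513.5 219.1  21.1]
[287. 152.] 49 ztop 20.0 [582.7 226. ] [34.6 32.1] -63.6 mean [584.1 227.6  18.1]
[302. 160.] 59 ztop 22.6 [613.4 169.4] [79.   8.6] 26.2 mean [611.  167.7  20.3]
[242. 170.] 128 ztop 21.7 [429.2 192.5] [45.4 39.6] 75.3 mean [428.1 190.4  19.9]
side -150 785 X at z60 65.2 slope -0.045 angle 1.526 zmax 193.73590509043515
side -50 721 X at z60 65.7 slope -0.043 angle 1.528 zmax 199.15697607695745
side 50 654 X at z60 66.5 slope -0.042 angle 1.528 zmax 192.75379278708647
rim X [-67.8  69.9] Y [-160.1  162.1]
```

All three cartridges lie flat in the box. The lid stands at about 1.53 rad, with its outer face near box X = 70. I'll go behind it with closed fingers.

```bash
python3 -c "
from h import *
plan([496.7,382,250],117);plan([641.5,336.3,250],116.8)"
python3 -m handwheel '[[0,[0,0,-0.45],[0,0,0]],[0,[0,0,-0.45],[0,0,0]],[0,[-0.7,-0.6,-0.45],[0,0,0]],[0,[-1.4,-1.3,-0.45],[0,0,0]],[0,[-2.1,-2,-0.45],[0,0,0]],[0,[-2.7,-2.65,-0.45],[0,0,0]],[0,[-2.7,-2.65,-0.45],[0,0,0]],[0,[-2.7,-2.65,-0.45],[0,0,0]],[0,[-2.7,-2.65,-0.45],[0,0,0]]]' 25|head -2
python3 -c "
from h import *
plan([641.5,336.3,179],116.8)
f=imaging.grab_frame('side');np.savez('s8.npz',**f)
cv2.imwrite('pics/a7.png',cv2.resize(f['img'][40:210,190:380,::-1],None,fx=3.5,fy=3.5))"
```

```text
shift [-0.04  0.   -0.51] turn [-0.   -0.01 -0.01]
shift [-0.04  0.   -0.51] turn [-2.000e-02  0.000e+00  2.999e+01]
t 36.07 tcp [495.3 381.2 229.6] yang 116.9 tz [-0.001 -0.001 -1.   ] q [37.6 21.1 -0.4 68.6  0.  10.6] F [-0.   0.3 -1. ] w 0.5 gf 0.0
shift [-2.75 -2.66 -0.51] turn [-0.   -0.01  0.02]
shift [-2.75 -2.66 -0.51] turn [ 2.000e-02 -0.000e+00 -2.998e+01]
t 36.07 tcp [495.3 381.2 229.6] yang 116.9 tz [-0.001 -0.001 -1.   ] q [37.6 21.1 -0.4 68.6  0.  10.6] F [-0.   0.3 -1. ] w 0.5 gf 0.0
t: 36.82
tcp_pos: [639.5, 335.6, 246.6]
shift [-0.06 -0.01  1.69] turn [ 0.   -0.03  0.02]
shift [-0.06 -0.01  1.69] turn [ 4.000e-02  1.000e-02 -2.998e+01]
t 36.82 tcp [639.5 335.6 246.6] yang 116.9 tz [-0.003 -0.001 -1.   ] q [27.7 32.1 18.7 76.7  0.   0.8] F [-0.1  0.2 -0.5] w -0.1 gf 0.0
```

View pics/a7.png

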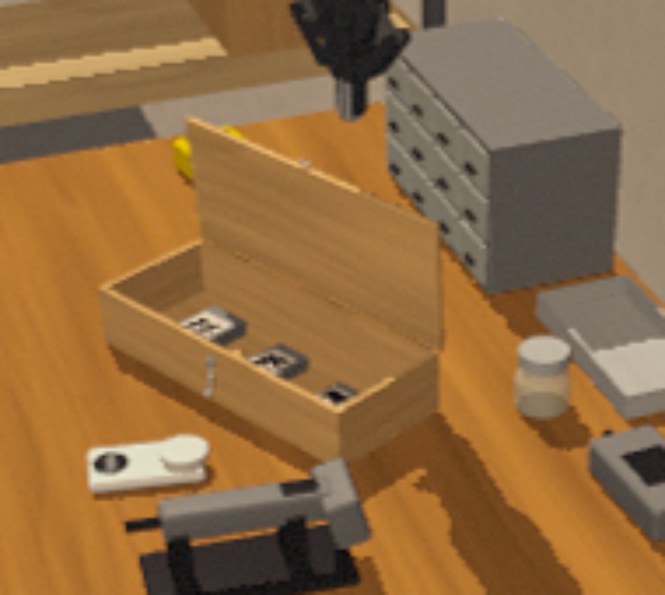

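The view shows the three cartridges in the box and the closed fingers above and behind the lid. The hook eye is at the lid edge's middle (crop (303,162)), so I'll push to the right of it.

```bash
python3 -m handwheel '[[0,[-0.06,-0.65,0],[0,0,0]],[0,[-0.06,-0.65,0.4],[0,0,0]],[0,[-0.06,-0.65,1.0],[0,0,0]],[0,[-0.06,-0.65,1.5],[0,0,0]],[0,[-0.06,-0.65,1.69],[0,0,0]],[0,[-0.06,-0.65,1.69],[0,0,0]],[0,[-0.06,-0.65,1.69],[0,0,0]]]'
python3 -c "
from h import *
s=monitor.read_state();w=s['tcp_pos'][:2]-np.array([541.4,308.2]);print('X',w@[.8926,.4509],'Y',w@[-.4509,.8926])"
python3 -m handwheel '[[0,[0.2,0,0],[0,0,0]],[0,[0.35,0,0],[0,0,0]],[0,[0.49,0,0],[0,0,0]],[0,[0.68,0,0],[0,0,0]],[0,[0.86,0,0],[0,0,0]],[0,[0.86,0,0],[0,0,0]]]'
```

```text
t: 37.45
tcp_pos: [653.3, 314.4, 181.7]
eef_rot: [[-0.891, -0.454, -0.0], [-0.454, 0.891, -0.0], [0.0, 0.0, -1.0]]
wrist_force: [0.6, -0.2, 0.4]
gripper_width: 0.2
gripper_force: 0.0
X 102.70743025296537 Y -44.89079238635186
t: 37.95
tcp_pos: [622.5, 297.9, 182.1]
eef_rot: [[-0.892, -0.453, 0.0], [-0.453, 0.892, 0.0], [-0.001, 0.0, -1.0]]
wrist_force: [0.3, -0.4, -0.4]
gripper_width: 0.0
gripper_force: 0.0
```

```bash
python3 -m handwheel '[[0,[0.25,0,0.05],[0,0,0]],[0,[0.5,0,0.16],[0,0,0]],[0,[0.72,0,0.24],[0,0,0]],[0,[0.93,0,0.32],[0,0,0]],[0,[1.25,0,0.51],[0,0,0]],[0,[1.51,0,0.7],[0,0,0]],[0,[1.51,0,0.7],[0,0,0]],[0,[1.51,0,0.7],[0,0,0]]]'
python3 -c "
from h import *
s=monitor.read_state();w=s['tcp_pos'][:2]-np.array([541.4,308.2]);print('X',w@[.8926,.4509],'Y',w@[-.4509,.8926])
f=imaging.grab_frame('side')
cv2.imwrite('pics/a8.png',cv2.resize(f['img'][40:210,190:380,::-1],None,fx=3.5,fy=3.5))"
```

```text
t: 38.62
tcp_pos: [569.1, 270.6, 153.1]
eef_rot: [[-0.892, -0.453, -0.001], [-0.453, 0.892, -0.001], [0.001, -0.0, -1.0]]
wrist_force: [-0.5, -0.8, 0.2]
gripper_width: 0.1
gripper_force: 0.0
X 7.755657996345258 Y -46.07564098256864
```

View pics/a8.png

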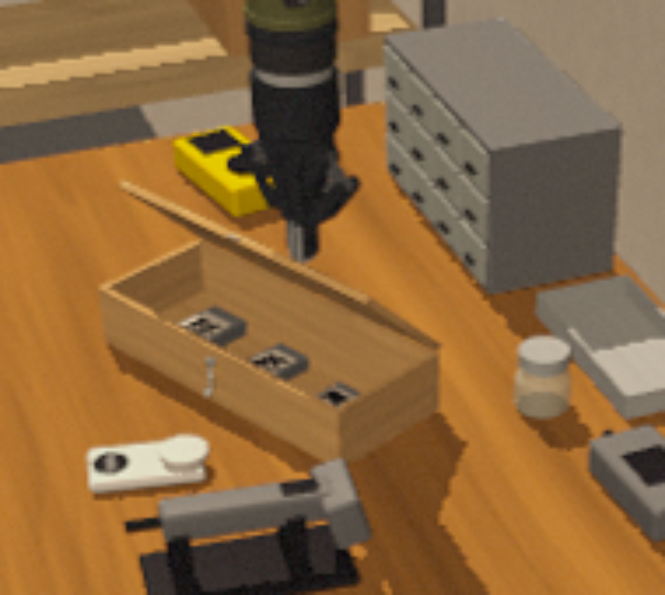

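The lid follows and is about half shut. I'll continue along the arc.

```bash
python3 -m handwheel '[[0,[0.24,0,0.2],[0,0,0]],[0,[0.47,0,0.49],[0,0,0]],[0,[0.66,0,0.81],[0,0,0]],[0,[0.78,0,1.1],[0,0,0]],[0,[0.87,0,1.41],[0,0,0]],[0,[0.9,0,1.6],[0,0,0]],[0,[0.92,0,1.72],[0,0,0]],[0,[0.92,0,1.78],[0,0,0]],[0,[0.92,0,1.78],[0,0,0]],[0,[0.92,0,1.78],[0,0,0]]]'
```

```text
t: 39.5
tcp_pos: [537.6, 254.6, 82.6]
eef_rot: [[-0.892, -0.453, 0.001], [-0.453, 0.892, 0.0], [-0.001, -0.0, -1.0]]
wrist_force: [-0.3, -0.8, 2.6]
gripper_width: -0.2
gripper_force: 1.5
```

```bash
python3 -m handwheel '[[0,[0,0,0.04],[0,0,0]],[0,[0,0,0.07],[0,0,0]],[0,[0,0,0.1],[0,0,0]],[0,[0,0,0.1],[0,0,0]],[0,[0,0,0.1],[0,0,0]]]'
python3 -m handwheel '[[0,[0,0,-0.5],[0,0,0]],[0,[0,0,-1.5],[0,0,0]],[0,[0,0,-2.5],[0,0,0]],[0,[0.5,-0.5,-3.5],[0,0,0]],[0,[0.5,-0.5,-4],[0,0,0]],[0,[0.5,-0.5,-4],[0,0,0]]]'|head -2
python3 -c "
from h import *
a=np.radians(26.8);x=np.array([np.cos(a),np.sin(a)]);y=np.array([-x[1],x[0]])
for n in('top','side'):
    f=imaging.grab_frame(n);p=cloud(f);w=p[...,:2]-np.array([541.4,308.2]);X=w@x;Y=w@y;z=p[...,2]
    k=(abs(X)<58)&(Y>20)&(Y<150)&(z>55)&(z<90);A=np.polyfit(X[k],z[k],1);print(n,k.sum(),'angle',-A[0],'z mid',np.polyval(A,0))
    if n=='side':cv2.imwrite('pics/a9.png',cv2.resize(f['img'][90:250,170:370,::-1],None,fx=3.7,fy=3.7))
st()"
```

```text
t: 39.92
tcp_pos: [537.7, 254.6, 82.3]
eef_rot: [[-0.892, -0.453, 0.003], [-0.453, 0.892, 0.001], [-0.003, -0.0, -1.0]]
wrist_force: [-10.4, -5.1, 31.3]
gripper_width: -0.1
gripper_force: 15.5
t: 40.42
tcp_pos: [531.0, 227.7, 244.9]
top 354 angle -0.004774529776691105 z mid 68.47822441015394
side 685 angle -0.002663477890362494 z mid 68.21316765783668
t 40.52 tcp [529.3 227.7 239.6] yang 116.9 tz [ 0.003  0.002 -1.   ] q [23.3 15.3 -7.  67.5  0.  -3.6] F [-0.3  0.4 -0.5] w 0.2 gf 0.0
```

View pics/a9.png

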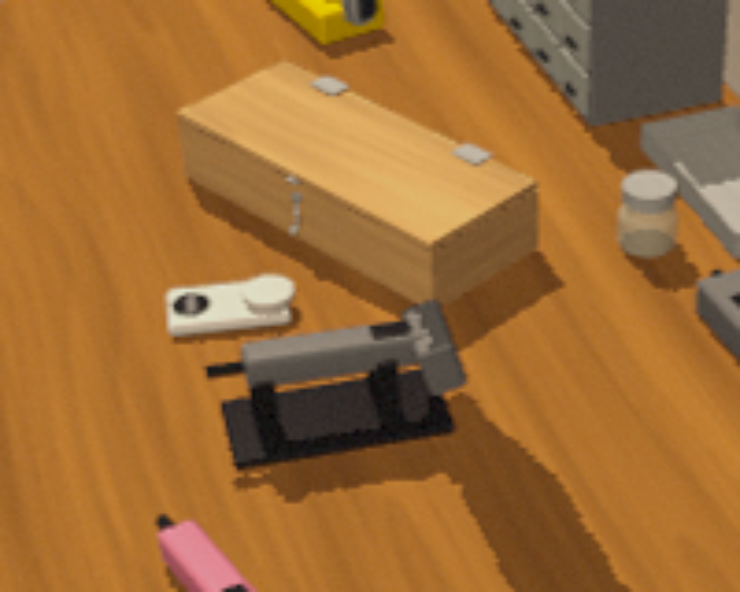

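The lid is fully shut (0.00 rad, top at 68 mm), the scanner is seated in its cradle, and the robot is clear.

```bash
python3 -c "
from bench import bot
print(bot.hand_in())"
```

```text
the job is handed in; nothing more can be done
None
```

I handed the job in at about 40 s: cart2, cart3 and cart4 (cart1 was absent) were each held in the beam for over two seconds, smallest first, and lie in the box with the lid shut, and the scanner is back in its cradle; the hand-in call gave no verdict and the simulator gives no read-back, so the scans rest on my measured poses.

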